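# Unclip the timer module and put it away in the drawer

## Task

Pull the drawer of the small cabinet out to its stop; then pull the timer module (the one with the flat round dial on top) straight up by its two end ears off the sprung catches of the rail. Set it down somewhere off the rail and let go, then take it by its flat sides and lower it, without dropping it, into the open front bay of the drawer, so that it stands upright on its foot on the bay floor. Leave the drawer out, the two lever modules clipped on the rail and the things on the bench where they are.

Things in the scene. Friction and masses are not known exactly. Their poses are not given: they have to be found in the camera images.
- timer: Grey module, flat white dial (18 mm across) on top, 60 mm high. Origin: middle of foot underside. Body 56 (x) by 22 (y), z 18 to 58. Ears at both x ends: 66 over both, 10 wide, z 36 to 50. Foot 42 (x) by 18 (y). 0.12 kg. Only 2 mm from its neighbours: on the rail just the ears can be taken. A straight upward pull of about 10 N clicks it out within 8 mm.
- breaker_a: A lever module, same size and frame as the timer but with a small black lever on its top (67 mm high over the lever); stays on the rail
- breaker_b: The other lever module, alike; stays on the rail
- rail_board: Fixed board 84 (x) by 124 (y) mm, rail along y; origin: middle of underside. Modules stand in any order at y -24, 0, 24, feet at z 18, their x along the board's x. End brackets at y +-42.5, top at z 68. Black sprung catches hold each foot at both x ends; they reach to x +-34, z 34.
- cabinet: Fixed small grey steel cabinet, 170 mm (x) by 118 mm (y) by 92 mm high; origin at the centre of its underside; front face at x = -85 mm. Its one drawer slides out along its -x.
- drawer (a joint): How far the drawer is pulled out, m: 0 shut, 0.095 at its stop; about 2 N to move
- handle (a point): Middle of the drawer's bar handle: a round steel bar 8 mm thick and 60 mm long along the cabinet's y, its centre 48 mm in front of the drawer face (44 mm free between), 58 mm over the bench
- bay (a point): Middle of the floor of the drawer's front bay (moves with it), 12 mm over the bench; axes as the cabinet's. Inside 74 mm along x, 84 mm along y; walls 64 mm high over the floor: no room for fingers beyond the ears, room beside the flat sides. At the stop it is clear of the cabinet top.
- tip_cleaner: Bystander: black pot, 62 mm across, 42 mm high; origin under its centre
- flux_bottle: Bystander: slim amber dropper bottle, 28 mm across, 98 mm high; origin under its centre
- solder_reel: Bystander: reel of solder, 62 mm across, 39 mm high; origin under its centre
- usb_stick: Bystander: red memory stick, 50 x 17 x 8 mm; origin under its centre

How it is judged:
On the way, in this order (a step that is already met when the one before it is completed fails the run):
1. the drawer is pulled out to its stop (within 5 mm) (value of joint drawer above 0.09 m), for 0.2 s.
2. the timer is lifted off the rail, more than 30 mm above its seat (z of timer in the frame of rail_board above 0.048 m and contact force between timer and the fingers above 0.2 N), for 0.1 s.
3. the timer stands still, let go, off the rail (contact force between timer and the fingers below 0.05 N and linear speed of timer below 0.02 m/s and horizontal distance between timer and rail_board above 0.06 m), for 0.2 s.
At the end, for the whole second after the job is handed in: The timer stands upright (within 0.12 rad) and at rest on the floor of the drawer's front bay (origin within 35 mm of its centre, less than 6 mm above the floor), the drawer is still out to within 10 mm of its stop, and both lever modules are still clipped in their places (within 10 mm) (horizontal distance between timer and bay below 0.035 m and z of timer in the frame of bay between -0.004 and 0.006 m and angle between timer's own z axis and vertical below 0.12 rad and linear speed of timer below 0.02 m/s and value of joint drawer above 0.085 m and distance of each of breaker_a, breaker_b from where it was at the start of the episode below 0.01 m); the robot touches nothing.
It fails at once if a lever module is pulled out of its place (more than 10 mm) (distance of any of breaker_a, breaker_b from where it was at the start of the episode above 0.01 m).
It fails at once if the timer is dropped (falls faster than 0.5 m/s out of the fingers) (contact force between timer and the fingers below 0.02 N and linear speed of timer above 0.5 m/s).
It fails at once if a bystander is pushed more than 30 mm or knocked over (distance of any of tip_cleaner, flux_bottle, solder_reel, usb_stick from where it was at the start of the episode above 0.03 m or angle between flux_bottle's own z axis and vertical above 0.7 rad).
It also fails if it takes over 72 s, if anything falls off the work surface, if the arm or the gripper's body presses on something with over 40 N, if the wrist force passes 120 N, or if a joint passes its speed limit or range.

## Robot

A 7-joint arm with a two-finger parallel gripper is mounted at the origin on a cart in front of the work surface, level with it; the furniture and walls round the work are solid. World frame = base frame: x ahead of the robot, y to its left, z up, the work surface at z = 0. Lengths are in m, angles in rad, forces in N, time in s.
With the tool pointing down it reaches from about 0.4 to 0.875 m from the base axis. Payload 19.3 kg.
Tool frame: the origin (TCP) lies at the very end of the fingers, on their centre line; the grasp point (between the pads) lies 19 mm behind it; z points along the fingers, y is the line along which they close (so a half turn about z gives the same grasp; the last joint's range is limited). The gripper opens to 85 mm and grips with 20 to 120 N. Pads are 22 mm wide; open, the fingers measure 114 mm over their backs; the gripper's body (76 mm by 85 mm) begins 54 mm behind the grasp point. The pads swing forward as they close: fully open they stand 13 mm farther back than shut.
Start: joints at [-0.07, 0.521, -0.036, 1.599, 0.021, 1.021, -0.113], TCP at [0.625, -0, 0.231] pointing down, gripper open.
Joint ranges: [-2.91, 2.91], [-0.3, 2.13], [-1.5, 1.42], [0.17, 2.43], [-1.26, 4.41], [0.16, 1.93], [-2.52, 2.52]. Speed limits (rad/s): [1.89, 1.89, 2.39, 2.39, 3.01, 3.01, 3.01].

## Interface

Orientations are given as [roll, pitch, yaw] about the fixed x, y, z axes, in that order (R = Rz(yaw) Ry(pitch) Rx(roll)).
In Python, from workcell import monitor, optics, workorder gives the robot as it stands.
- The arm moves only by the tool apply_moves, never from a script. Its arguments are lists of equal length, an entry for each row: "linear": the shift along the tool's x, y, z each as a share of 0.1 m, from -1 to 1, a list of three; "delta_rot": the turn, a rotation vector about the tool's x, y, z each as a share of 120 degrees, from -1 to 1, a list of three. A call has exactly 5 rows; each row is the pose to reach, as a shift and turn from the pose commanded when the call began, along the tool's axes at that moment; what a row does not reach only later rows make up. A row lasts 1/12 s, in which the tool goes at most 41.7 mm and 7.16 degrees, less where a joint would pass 70% of its speed; a pose out of reach is approached as far as the arm can. A call with a number of a shift or a turn outside -1 to 1 is refused whole. A call with a gripper value outside its range is refused whole. "gripper" is the opening, from -1 (shut) to 1 (fully open), set as the call begins (left out, the last holds). The fingers move at their own pace and stop on an object; "force" is the grip in N (left out, the last holds). Time passes only in rows, so rows that repeat a pose let the fingers close, or fill a call up. It gives the time, the measured TCP pose, the force, the opening and the grip force at its end, in the units of the state.
- monitor.observe(): the state, without advancing time (a new reading comes with each control period).
- optics.grab_frame(name): name is "scene" or "side" or "wrist"; returns (picture, depth): 384x512x3 uint8, red, green, blue; 384x512 float32, m along the optical axis (not along the pixel's ray), 0 where there is no reading.
- optics.camera_info(name): a dict with "fx", "fy", "cx", "cy" (pixels), "rvec" (rotation vector, rad) and "tvec" (3), from world to camera coordinates, as OpenCV has them; the wrist camera has in their place "T_tool_cam" (4x4, takes a point from camera to tool coordinates, whose origin is the TCP and whose axes are the flange's). Camera axes: x right, y down, z forward; pixel columns grow to the right and rows downward; lengths in m; the calibration is good to about 2 mm. A picture is of the moment at which its call begins: read the wrist's pose just before it. camera_info takes no time and is no camera call.
- workorder.job_done(): hands the job in; it is judged then, once.
The state is a dict: "clock": time; "qpos": joint angles; "qd": joint speeds; "joint_efforts": joint torques, N m; "position": TCP position; "tool_rot": TCP orientation; "force": force on the tool from outside, world axes, zero at the start; "moment": the same for the moment, N m; "grip_width": finger opening in m; "finger_force": force on a finger pad.
Only numpy, scipy, OpenCV 4.12 (cv2) and the standard library are available. Lean on these libraries where they do the work, as an engineer would, in place of code of your own. Each camera call takes 0.05 s, during which the arm holds its last target. There are 200 camera calls.

## Working session

There is one attempt and no reset: what is moved stays moved. The work goes in short steps, Python scripts to look and compute and a tool call to move; the robot and the scene stay as the last step left them, time stands still between calls to the robot, and variables do not carry over. Pictures are saved under pics/ and viewed, at most 12 in all, crops included, and the job is handed in when it is done.

Besides the shell and the picture viewer there is one more tool, called after ">>>" in YAML: its name, and indented under it one key for each argument. apply_moves: Moves the arm, as the interface text tells. Its arguments: {"type":"object","properties":{"linear":{"type":"array"},"delta_rot":{"type":"array"},"gripper":{"type":"number"},"force":{"type":"number"}},"required":["linear","delta_rot"]}

```bash
ls; mkdir -p pics
cat > h.py <<'E'
import numpy as np, cv2
from workcell import monitor, optics, workorder
from scipy.spatial.transform import Rotation as R
def cam(name, st=None):
    c=optics.camera_info(name); K=(c['fx'],c['fy'],c['cx'],c['cy'])
    if name=='wrist':
        T=np.eye(4); T[:3,:3]=R.from_euler('xyz',st['tool_rot']).as_matrix(); T[:3,3]=st['position']
        M=T@np.array(c['T_tool_cam'])
    else:
        W=np.eye(4); W[:3,:3]=cv2.Rodrigues(np.array(c['rvec'],float))[0]; W[:3,3]=np.ravel(c['tvec']); M=np.linalg.inv(W)
    return K,M
def grab(name,fn):
    st=monitor.observe(); p,d=optics.grab_frame(name); K,M=cam(name,st)
    np.savez(f'{fn}.npz',p=p,d=d,K=K,M=M); cv2.imwrite(f'pics/{fn}.png',p[:,:,::-1]); return p,d,K,M
def load(fn):
    z=np.load(f'{fn}.npz'); return z['p'],z['d'],z['K'],z['M']
def ray(K,M,u,v):
    r=M[:3,:3]@np.array([(u-K[2])/K[0],(v-K[3])/K[1],1]); return M[:3,3],r
def onz(K,M,u,v,z):
    o,r=ray(K,M,u,v); return o+r*(z-o[2])/r[2]
def cloud(d,K,M):
    v,u=np.mgrid[:d.shape[0],:d.shape[1]]
    P=np.stack([(u-K[2])/K[0]*d,(v-K[3])/K[1]*d,d],-1); return P@M[:3,:3].T+M[:3,3]
E
python3 - <<'E'
from h import *
st=monitor.observe(); print(st)
ims=[]
for n in ('scene','side','wrist'):
    p,d,K,M=grab(n,n+'0'); ims.append(p); print(n,M[:3,3].round(3),M[:3,2].round(2),K)
E
```

```text
pics
{'clock': 0.0, 'qpos': array([-0.07018899,  0.52199802, -0.03636847,  1.59999771,  0.02117992,
        1.02110878, -0.11281601]), 'qd': array([ 0.00039833, -0.00103843,  0.00035324, -0.00148026,  0.0008051 ,
        0.00107409,  0.00089888]), 'joint_efforts': array([-4.24098413e-03, -9.27110124e+01,  1.97758444e+00, -3.69928443e+01,
        1.76317629e-02,  8.19846697e-03, -6.58496788e-05]), 'position': array([ 6.24661888e-01, -1.43689900e-05,  2.30738919e-01]), 'tool_rot': array([-3.14046534e+00,  4.34168003e-05,  1.57078429e+00]), 'force': array([ 0.05630083, -0.17316806, -0.14267653]), 'moment': array([-0.03958754,  0.00953105,  0.0519617 ]), 'finger_force': 0.0, 'grip_width': 0.085491527465167}
scene [-0.113 -0.887  0.796] [ 0.46  0.72 -0.52] (401.3374433943234, 401.3374433943234, 252.78021964537078, 194.09611500701453)
side [0.864 0.734 1.071] [-0.28 -0.52 -0.81] (425.6176251242894, 425.6176251242894, 255.40232511831402, 179.72224118818005)
wrist [0.625 0.077 0.373] [-0.   -0.3  -0.95] (316.2929278543871, 316.2929278543871, 254.24432370203277, 189.56695373049894)
```

View pics/scene0.png

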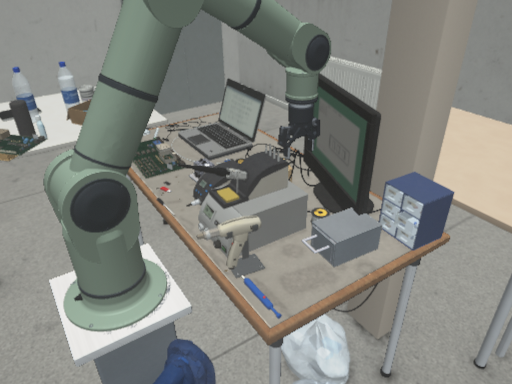

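View pics/side0.png

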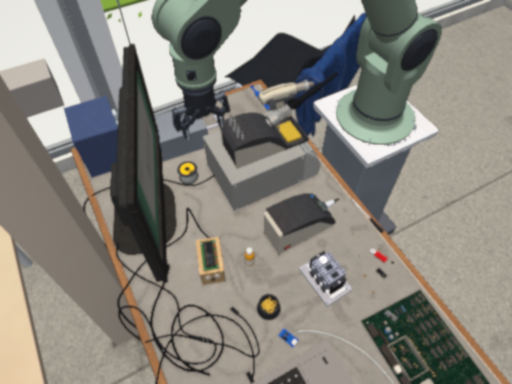

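View pics/wrist0.png

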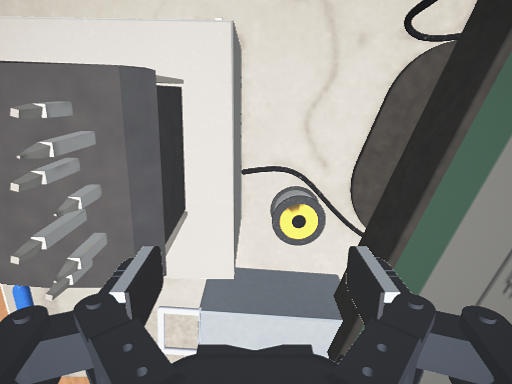

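The scene view shows the cabinet at about (345,237) with its handle at (313,242). The side view shows the rail board at about (325,275), tip cleaner (269,306), bottle (250,255), reel (188,171) and the red stick (378,255). The wrist view shows the reel at (298,222), the cabinet top at (270,295) and the handle at (180,325).

Run:
```python
from h import *
for n,box in (('scene0',(290,195,400,275)),('side0',(290,235,395,310))):
    p,d,K,M=load(n); x0,y0,x1,y1=box
    big=cv2.resize(p[y0:y1,x0:x1],None,fx=5,fy=5,interpolation=cv2.INTER_CUBIC)
    cv2.imwrite(f'pics/{n}c.png',big[:,:,::-1])
def top(n,box,lo,hi,ero=0):
    p,d,K,M=load(n);P=cloud(d,K,M); x0,y0,x1,y1=box
    m=np.zeros(d.shape,bool); m[y0:y1,x0:x1]=1
    m&=(P[...,2]>lo)&(P[...,2]<hi)&(d>0); Q=P[m]
    r=cv2.minAreaRect(Q[:,:2].astype(np.float32)); print(n,lo,hi,m.sum(),Q.mean(0).round(4),np.round(r[0],4),np.round(r[1],4),r[2],np.percentile(Q[:,2],[5,50,95]).round(4))
top('scene0',(300,200,385,265),.08,.105)
top('scene0',(295,230,330,258),.045,.07)
top('scene0',(200,180,310,250),.03,.2)
top('side0',(295,240,355,305),.005,.03)
top('side0',(295,240,355,305),.06,.10)
top('side0',(235,245,262,268),.02,.12)
top('side0',(255,292,282,322),.02,.06)
top('side0',(175,155,202,190),.02,.06)
top('side0',(368,245,390,265),.004,.02)
```

```text
scene0 0.08 0.105 1625 [ 0.6425 -0.2128  0.0909] [ 0.6899 -0.1806] [0.1957 0.2614] 84.69956970214844 [0.0827 0.0912 0.0955]
scene0 0.045 0.07 250 [ 0.5423 -0.2007  0.0589] [ 0.5401 -0.1927] [0.1055 0.0756] 59.775390625 [0.0483 0.0597 0.0677]
scene0 0.03 0.2 6275 [ 0.4206 -0.0286  0.1219] [0.4951 0.0152] [0.457  0.4088] 66.09881591796875 [0.045  0.1381 0.1768]
side0 0.005 0.03 726 [0.505  0.4309 0.0129] [0.4782 0.4079] [0.1844 0.1665] 59.1874885559082 [0.0054 0.0117 0.0237]
side0 0.06 0.1 836 [0.4952 0.4264 0.075 ] [0.4929 0.4235] [0.0672 0.0945] 4.6326093673706055 [0.0652 0.0764 0.0812]
side0 0.02 0.12 135 [0.6461 0.2886 0.0536] [0.6445 0.286 ] [0.0218 0.0241] 59.2968635559082 [0.0249 0.0532 0.0779]
side0 0.02 0.06 359 [0.6643 0.4231 0.0321] [0.6632 0.4229] [0.053  0.0537] 6.9847893714904785 [0.0214 0.0331 0.0404]
side0 0.02 0.06 310 [ 0.6758 -0.0595  0.0374] [ 0.6776 -0.0539] [0.0872 0.0603] 79.93695068359375 [0.0232 0.0396 0.0435]
side0 0.004 0.02 133 [0.3246 0.4382 0.0075] [0.3247 0.4378] [0.0616 0.0493] 78.90171813964844 [0.0041 0.0077 0.0115]
```

View pics/side0c.png

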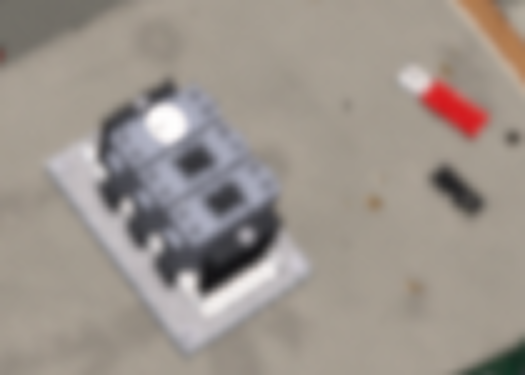

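View pics/scene0c.png

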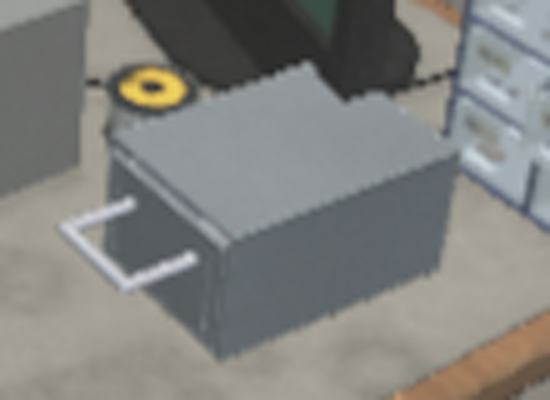

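The side crop confirms the timer (white dial at crop (168,122), full-image (323.6,259.4)) is the end module on the board. The scene crop shows the handle bar from (302.4,240.6) to (315,252.4) and the cabinet's front top edge at about (312,223)-(335.6,243.6).

Run:
```python
from h import *
p,d,K,M=load('scene0')
f=lambda a,b:(290+a/5,195+b/5)
for nm,c,z in (('hA',(62,228),.058),('hB',(125,287),.058),('ctFL',(112,140),.092),('ctFR',(228,243),.092),('ctBL',(308,63),.092),('ctBR',(458,150),.092)):
    print(nm,onz(K,M,*f(*c),z).round(4))
p,d,K,M=load('side0')
print('dial',onz(K,M,323.6,259.4,.078).round(4))
f=lambda a,b:(290+a/5,235+b/5)
for c in ((47,162),(188,352),(310,268)): print('board',onz(K,M,*f(*c),.01).round(4))
# dial by white mask
g=p[245:275,310:340].min(-1); print(g.max()); v,u=np.nonzero(g>205); print(len(u),u.mean()+310,v.mean()+245, np.median(cloud(d,K,M)[245+v,310+u],0))
# wrist: handle & box
p,d,K,M=load('wrist0');P=cloud(d,K,M)
for u,v in ((230,100),(230,260),(200,40),(165,308),(180,310),(165,345),(205,290),(270,290),(330,290),(298,222)): print(u,v,P[v,u].round(4))
P=cloud(*load('wrist0')[1:])
m=(P[...,2]>.04)&(P[...,2]<.075)&(P[...,0]>.5)&(P[...,0]<.62)&(P[...,1]<-.1)
print(m.sum(),P[m].min(0),P[m].max(0))
```

```text
hA [ 0.5132 -0.1712  0.058 ]
hB [ 0.5083 -0.2335  0.058 ]
ctFL [ 0.563  -0.1549  0.092 ]
ctFR [ 0.5517 -0.267   0.092 ]
ctBL [ 0.7191 -0.1614  0.092 ]
ctBR [ 0.724  -0.2791  0.092 ]
dial [0.4916 0.4004 0.078 ]
board [0.536 0.366 0.01 ]
board [0.5281 0.4883 0.01  ]
board [0.4475 0.4816 0.01  ]
252
47 322.8085106382979 259.3191489361702 [0.49406913 0.39946494 0.07859897]
230 100 [0.6075 0.0708 0.141 ]
230 260 [ 0.6046 -0.0564  0.1408]
200 40 [0.5884 0.1093 0.1417]
165 308 [ 0.5199 -0.1664  0.06  ]
180 310 [ 0.5376 -0.1683  0.0611]
165 345 [ 0.494  -0.2783 -0.0012]
205 290 [ 0.5663 -0.1483  0.0507]
270 290 [ 0.6435 -0.1516  0.0459]
330 290 [ 0.7176 -0.1567  0.0386]
298 222 [ 0.6771 -0.0734  0.0219]
1641 [ 0.50634214 -0.23372021  0.04007054] [ 0.61986075 -0.14413774  0.07497053]
```

>>> apply_moves:
  linear:
    - [-0.3, -0.3, 0]
    - [-0.6, -0.6, 0]
    - [-0.9, -0.9, 0]
    - [-1, -1, 0]
    - [-1, -1, 0]
  delta_rot:
    - [0, 0, 0]
    - [0, 0, 0]
    - [0, 0, 0]
    - [0, 0, 0]
    - [0, 0, 0]
  gripper: 0.15

```text
clock: 0.57
position: [0.5223, -0.1037, 0.2316]
tool_rot: [-3.141, 0.001, 1.566]
force: [-0.1, 0.2, 0.6]
grip_width: 0.0494
finger_force: 0.0
```

>>> apply_moves:
  linear:
    - [-0.2, 0, 0]
    - [-0.2, 0, 0]
    - [-0.2, 0, 0]
    - [-0.2, 0, 0]
    - [-0.2, 0, 0]
  delta_rot:
    - [0, 0, 0]
    - [0, 0, 0]
    - [0, 0, 0]
    - [0, 0, 0]
    - [0, 0, 0]

```text
clock: 0.98
position: [0.5252, -0.1192, 0.2312]
tool_rot: [-3.141, -0.0, 1.572]
force: [0.0, 0.1, -0.6]
grip_width: 0.0493
finger_force: 0.0
```

Run:
```python
from h import *
st=monitor.observe(); print(st['clock'],st['position'],st['tool_rot'],st['grip_width'])
p,d,K,M=grab('wrist','w1');P=cloud(d,K,M)
m=(P[...,2]>.045)&(P[...,2]<.075)&(P[...,0]>.48)&(P[...,0]<.53)&(P[...,1]<-.16)&(P[...,1]>-.245)
Q=P[m]; print(m.sum(),Q.mean(0).round(4),Q.min(0).round(4),Q.max(0).round(4))
hsv=cv2.cvtColor(p,cv2.COLOR_RGB2HSV)
```

```text
0.9833 [ 0.52519345 -0.11917365  0.23117921] [-3.14145486e+00 -3.40638686e-04  1.57173669e+00] 0.049309096955858195
600 [ 0.5153 -0.1993  0.0604] [ 0.5059 -0.2338  0.0553] [ 0.5295 -0.1657  0.0632]
```

View pics/w1.png

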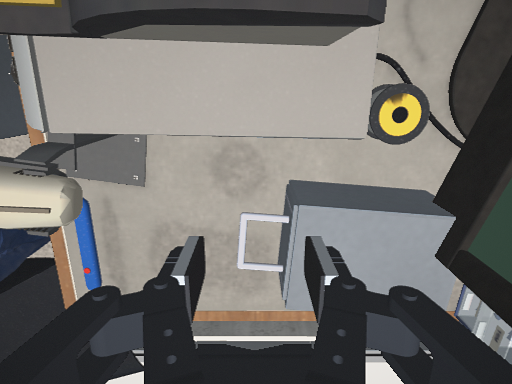

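The wrist view shows the handle bar clearly at u≈243, v 213–268, the cabinet front top edge at u≈295, and a soldering-iron stand at far left (u<80).

Run:
```python
from h import *
p,d,K,M=load('w1');P=cloud(d,K,M)
g=p.min(-1)
# bar: bright pixels in columns 236..250
rows=[];
for v in range(222,262,3):
    uu=np.nonzero(g[v,232:255]>185)[0]+232
    if len(uu): u=uu.mean(); a=onz(K,M,u,v,.058); rows.append(a[:2]); 
r=np.array(rows);k=np.polyfit(r[:,1],r[:,0],1);print('bar x=',k, 'yaw',np.degrees(np.arctan(-k[0])), len(r), 'x at -.2',np.polyval(k,-.2))
for u,v in ((243,212),(243,270),(239,212),(239,270)): print(onz(K,M,u,v,.058).round(4), P[v,u].round(4))
for u,v in ((300,206),(287,308),(288,183),(452,215)): print('cab',onz(K,M,u,v,.092).round(4),P[v,u].round(4))
for u,v in ((75,200),(50,195),(20,190),(85,250),(130,170),(146,140)): print(u,v,P[v,u].round(3))
# bar height triangulated: ray from scene0 endpoints vs wrist
ps,ds,Ks,Ms=load('scene0')
def tri(a,b):
    o1,r1=a;o2,r2=b; A=np.stack([r1,-r2],1); s=np.linalg.lstsq(A,o2-o1,rcond=None)[0]; return (o1+r1*s[0]+o2+r2*s[1])/2
print(tri(ray(K,M,241,214),ray(Ks,Ms,302.4,240.6)),tri(ray(K,M,241,268),ray(Ks,Ms,315,252.4)))
```

```text
bar x= [0.0742127  0.52615892] yaw -4.244294265593029 14 x at -.2 0.5113163778416032
[ 0.5132 -0.1656  0.058 ] [ 0.5132 -0.166   0.0572]
[ 0.5126 -0.2361  0.058 ] [ 5.103e-01 -2.720e-01 -3.000e-04]
[ 0.509  -0.1656  0.058 ] [ 0.506  -0.1886 -0.0007]
[ 0.508  -0.2361  0.058 ] [ 0.5049 -0.2726 -0.0013]
cab [ 0.5685 -0.1461  0.092 ] [ 0.5686 -0.1464  0.0912]
cab [ 0.5599 -0.2607  0.092 ] [ 0.56   -0.2612  0.0913]
cab [ 0.5564 -0.1235  0.092 ] [ 0.5667 -0.1501  0.    ]
cab [ 0.7141 -0.1551  0.092 ] [ 0.7177 -0.1573  0.0867]
75 200 [ 0.392 -0.12   0.151]
50 195 [ 0.384 -0.111  0.166]
20 190 [ 0.367 -0.106  0.169]
85 250 [ 0.314 -0.232  0.019]
130 170 [ 0.376 -0.133  0.003]
146 140 [ 0.398 -0.097  0.002]
[ 0.51245771 -0.16944846  0.05686447] [ 0.50960956 -0.23325769  0.05748323]
```

Run:
```python
from h import *
for n in ('w1','scene0','side0'):
    p,d,K,M=load(n);P=cloud(d,K,M)
    for lo,hi in ((.08,.12),(.12,.15),(.15,.2)):
        m=(d>0)&(P[...,2]>lo)&(P[...,2]<hi)&(P[...,0]>.25)&(P[...,0]<.46)&(P[...,1]<-.09)&(P[...,1]>-.3)
        Q=P[m]
        if len(Q): print(n,lo,m.sum(),'x99',np.percentile(Q[:,0],[50,98]).round(3),'y',np.percentile(Q[:,1],[2,50]).round(3), 'x>.38 ymin',Q[Q[:,0]>.38][:,1].min(initial=9).round(3))
```

```text
w1 0.08 341 x99 [0.368 0.374] y [-0.106 -0.099] x>.38 ymin 9.0
w1 0.12 529 x99 [0.385 0.392] y [-0.135 -0.105] x>.38 ymin -0.135
w1 0.15 4673 x99 [0.371 0.392] y [-0.142 -0.113] x>.38 ymin -0.138
scene0 0.08 170 x99 [0.314 0.358] y [-0.133 -0.126] x>.38 ymin 9.0
scene0 0.12 176 x99 [0.325 0.379] y [-0.145 -0.133] x>.38 ymin -0.14
scene0 0.15 635 x99 [0.316 0.382] y [-0.145 -0.126] x>.38 ymin -0.143
side0 0.08 29 x99 [0.336 0.373] y [-0.107 -0.101] x>.38 ymin 9.0
side0 0.12 53 x99 [0.343 0.391] y [-0.118 -0.097] x>.38 ymin -0.129
side0 0.15 518 x99 [0.336 0.391] y [-0.134 -0.103] x>.38 ymin -0.136
```

>>> apply_moves:
  linear:
    - [-0.3, -0.05, 0]
    - [-0.6, -0.1, 0]
    - [-0.97, -0.145, 0]
    - [-0.97, -0.145, 0]
    - [-0.97, -0.145, 0]
  delta_rot:
    - [0, 0, 0.015]
    - [0, 0, 0.03]
    - [0, 0, 0.035]
    - [0, 0, 0.035]
    - [0, 0, 0.035]
  gripper: -0.06

```text
clock: 1.45
position: [0.5101, -0.2185, 0.2311]
tool_rot: [-3.141, 0.0, 1.495]
force: [0.3, 0.9, -1.0]
grip_width: 0.0403
finger_force: 0.0
```

>>> apply_moves:
  linear:
    - [0, 0, 0.2]
    - [0, 0, 0.5]
    - [0, 0, 0.8]
    - [0, 0, 1]
    - [0, 0, 1]
  delta_rot:
    - [0, 0, 0]
    - [0, 0, 0]
    - [0, 0, 0]
    - [0, 0, 0]
    - [0, 0, 0]

```text
clock: 1.87
position: [0.509, -0.2149, 0.1278]
tool_rot: [-3.136, -0.002, 1.499]
force: [0.2, 0.8, -1.2]
grip_width: 0.0404
finger_force: 0.0
```

>>> apply_moves:
  linear:
    - [0, 0, 0.2]
    - [0, 0, 0.4]
    - [0, 0, 0.6]
    - [0, 0, 0.8]
    - [0, 0, 0.86]
  delta_rot:
    - [0, 0, 0]
    - [0, 0, 0]
    - [0, 0, 0]
    - [0, 0, 0]
    - [0, 0, 0]

```text
clock: 2.28
position: [0.5105, -0.2157, 0.0442]
tool_rot: [-3.14, -0.001, 1.499]
force: [-0.9, -0.1, 0.2]
grip_width: 0.0405
finger_force: 0.0
```

>>> apply_moves:
  linear:
    - [0, 0, 0]
    - [0, 0, 0]
    - [0, 0, 0]
    - [0, 0, 0]
    - [0, 0, 0]
  delta_rot:
    - [0, 0, 0]
    - [0, 0, 0]
    - [0, 0, 0]
    - [0, 0, 0]
    - [0, 0, 0]
  gripper: -1
  force: 40

```text
clock: 2.7
position: [0.5111, -0.216, 0.0467]
tool_rot: [3.141, -0.001, 1.498]
force: [1.3, 5.5, -7.0]
grip_width: 0.006
finger_force: 44.3
```

>>> apply_moves:
  linear:
    - [0, -0.08, 0]
    - [0, -0.2, 0]
    - [0, -0.32, 0]
    - [0, -0.44, 0]
    - [0, -0.56, 0]
  delta_rot:
    - [0.02, 0, 0]
    - [0.04, 0, 0]
    - [0.06, 0, 0]
    - [0.08, 0, 0]
    - [0.1, 0, 0]

```text
clock: 3.12
position: [0.456, -0.2117, 0.0474]
tool_rot: [-2.933, -0.001, 1.498]
force: [3.3, 10.2, 3.4]
grip_width: 0.0058
finger_force: 44.5
```

>>> apply_moves:
  linear:
    - [0, -0.1, 0.021]
    - [0, -0.2, 0.043]
    - [0, -0.3, 0.064]
    - [0, -0.4, 0.085]
    - [0, -0.44, 0.094]
  delta_rot:
    - [0, 0, 0]
    - [0, 0, 0]
    - [0, 0, 0]
    - [0, 0, 0]
    - [0, 0, 0]

```text
clock: 3.53
position: [0.4161, -0.2086, 0.0477]
tool_rot: [-2.946, -0.0, 1.5]
force: [40.8, 11.0, -7.7]
grip_width: 0.006
finger_force: 46.1
```

Run:
```python
from h import *
st=monitor.observe(); print(st['clock'],st['position'],st['tool_rot'],st['force'])
R_=R.from_euler('xyz',st['tool_rot']).as_matrix(); print(st['position']-R_[:,2]*.0125)
```

```text
3.5333 [ 0.41614996 -0.20860677  0.04765704] [-2.94595853e+00 -7.69016714e-05  1.49959090e+00] [40.77164961 10.95844645 -7.65689112]
[ 0.41857359 -0.20878059  0.0599186 ]
```

>>> apply_moves:
  linear:
    - [0, 0.03, 0]
    - [0, 0.03, 0]
    - [0, 0.03, 0]
    - [0, 0.03, 0]
    - [0, 0.03, 0]
  delta_rot:
    - [0, 0, 0]
    - [0, 0, 0]
    - [0, 0, 0]
    - [0, 0, 0]
    - [0, 0, 0]
  gripper: -0.06

```text
clock: 3.95
position: [0.4138, -0.2086, 0.0464]
tool_rot: [-2.934, -0.001, 1.499]
force: [-0.3, 10.7, 5.8]
grip_width: 0.0405
finger_force: 5.4
```

>>> apply_moves:
  linear:
    - [0, 0, -0.2]
    - [0, 0, -0.4]
    - [0, 0, -0.6]
    - [0, 0, -0.8]
    - [0, 0, -1]
  delta_rot:
    - [0, 0, 0]
    - [0, 0, 0]
    - [0, 0, 0]
    - [0, 0, 0]
    - [0, 0, 0]

```text
clock: 4.37
position: [0.4341, -0.2115, 0.1453]
tool_rot: [-2.934, 0.001, 1.497]
force: [0.8, -0.5, 0.2]
grip_width: 0.0399
finger_force: 0.0
```

>>> apply_moves:
  linear:
    - [0, 0, -0.2]
    - [0, 0, -0.5]
    - [0, 0, -0.8]
    - [0, 0, -1]
    - [0, 0, -1]
  delta_rot:
    - [-0.025, 0, 0]
    - [-0.05, 0, 0]
    - [-0.075, 0, 0]
    - [-0.1, 0, 0]
    - [-0.1, 0, 0]

```text
clock: 4.78
position: [0.4554, -0.2138, 0.2461]
tool_rot: [3.131, 0.002, 1.496]
force: [0.0, -0.1, 1.6]
grip_width: 0.0402
finger_force: 0.0
```

Run:
```python
from h import *
st=monitor.observe(); print(st['clock'],st['position'],st['tool_rot'],st['force'])
grab('wrist','w2'); grab('scene','scene2')
```

```text
4.7833 [ 0.45539867 -0.21381265  0.24611963] [3.13067536e+00 1.98385611e-03 1.49632845e+00] [ 0.00324608 -0.13397169  1.61745149]
```

View pics/w2.png

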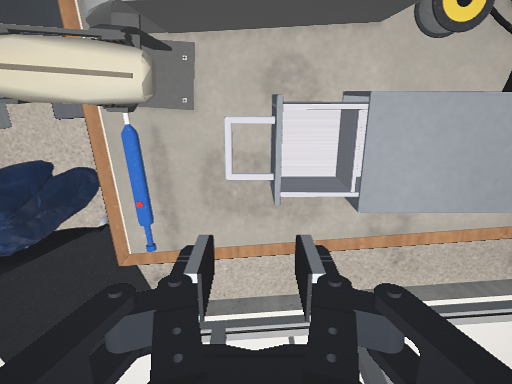

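The drawer is out: handle bar at u≈228, drawer face at u≈278, open bay between u≈283 and 355, v 108–190.

Run:
```python
from h import *
p,d,K,M=load('w2');P=cloud(d,K,M)
a=np.radians(-4.24);X=np.array([np.cos(a),np.sin(a)]);Y=np.array([-X[1],X[0]])
# handle
g=p.min(-1);r=[]
for v in range(125,174,3):
    uu=np.nonzero(g[v,220:242]>185)[0]+220
    if len(uu): r.append(onz(K,M,uu.mean(),v,.058)[:2])
r=np.array(r);k=np.polyfit(r[:,1],r[:,0],1);print('bar',k,np.degrees(np.arctan(-k[0])),np.polyval(k,-.193))
h=np.array([np.polyval(k,-.193),-.193]); print('shift along X from shut', (h-np.array([.5262-.0742*.2005,-.2005]))@X)
Q=P[95:205,270:370].reshape(-1,3); x=(Q[:,:2]-h)@X; y=(Q[:,:2]-h)@Y
for lo,hi in ((.0,.03),(.07,.083),(.085,.1)):
    m=(Q[:,2]>lo)&(Q[:,2]<hi); print(lo,m.sum(),'x',np.percentile(x[m],[1,5,50,95,99]).round(4),'y',np.percentile(y[m],[1,5,50,95,99]).round(4),'z',np.median(Q[m,2]).round(4))
m=(Q[:,2]>.07)&(Q[:,2]<.083)
print(np.histogram(x[m],np.arange(.04,.16,.004))); print(np.histogram(y[m],np.arange(-.07,.07,.004)))
# row profile v=150: 
for u in range(270,372,4): q=P[150,u]; print(u,((q[:2]-h)@X).round(4),q[2].round(4),end=' | ')
print()
for v in range(90,212,4): q=P[v,310]; print(v,((q[:2]-h)@Y).round(4),q[2].round(4),end=' | ')
```

```text
bar [0.07836007 0.44615602] -4.480545401564978 0.43103253206675773
shift along X from shut -0.0806251298396166
0.0 5105 x [0.0483 0.063  0.1003 0.1559 0.159 ] y [-0.0769 -0.0428 -0.0009  0.046   0.0516] z 0.0114
0.07 2108 x [0.0481 0.0486 0.0826 0.1316 0.1351] y [-0.0538 -0.0473  0.0014  0.0456  0.0522] z 0.0756
0.085 693 x [0.1317 0.1319 0.1342 0.1403 0.1415] y [-0.0504 -0.048  -0.017   0.0349  0.048 ] z 0.091
(array([  0,   1, 508, 246,  46,  49,  41,  45,  45,  44,  47,  42,  43,
        43,  44,  45,  45,  41,  43,  44,  43,  65, 456,  75,   7,   0,
         0,   0,   0]), array([0.04 , 0.044, 0.048, 0.052, 0.056, 0.06 , 0.064, 0.068, 0.072,
       0.076, 0.08 , 0.084, 0.088, 0.092, 0.096, 0.1  , 0.104, 0.108,
       0.112, 0.116, 0.12 , 0.124, 0.128, 0.132, 0.136, 0.14 , 0.144,
       0.148, 0.152, 0.156]))
(array([  0,   0,   0,  20,  24, 161, 350,  43,  46,  47,  46,  44,  46,
        43,  45,  46,  49,  49,  48,  52,  52,  56,  50,  50,  51,  52,
        52, 131, 375,  36,  44,   0,   0,   0]), array([-0.07 , -0.066, -0.062, -0.058, -0.054, -0.05 , -0.046, -0.042,
       -0.0
[... 689 characters left out ...]
44 | 362 0.1584 0.0109 | 366 0.1335 0.0914 | 370 0.1376 0.0909 | 
90 0.0584 -0.0002 | 94 0.0539 0.0003 | 98 0.0494 0.0003 | 102 0.0462 0.0399 | 106 0.0438 0.0752 | 110 0.0362 0.0098 | 114 0.0317 0.011 | 118 0.0273 0.0121 | 122 0.0226 0.0113 | 126 0.0179 0.0102 | 130 0.0132 0.01 | 134 0.0086 0.0106 | 138 0.0039 0.0109 | 142 -0.0009 0.0108 | 146 -0.0058 0.0106 | 150 -0.0104 0.0115 | 154 -0.0156 0.0101 | 158 -0.0201 0.0122 | 162 -0.0253 0.0111 | 166 -0.0302 0.0112 | 170 -0.0351 0.0117 | 174 -0.0399 0.0126 | 178 -0.0429 0.0204 | 182 -0.0429 0.0379 | 186 -0.0429 0.0536 | 190 -0.0431 0.0677 | 194 -0.0455 0.074 | 198 -0.0759 -0.0012 | 202 -0.082 -0.0027 | 206 -0.0866 -0.0002 | 210 -0.0925 -0.0008 |
```

The drawer now reads only about 0.080 m: the tilted, opening finger pushed the face back. I'll hook the bar from inside with closed fingers and pull again, no tilt.

>>> apply_moves:
  linear:
    - [0.13, 0, 0.3]
    - [0.13, 0, 0.6]
    - [0.13, 0, 0.9]
    - [0.13, 0, 1]
    - [0.13, 0, 1]
  delta_rot:
    - [0.004, 0, 0]
    - [0.004, 0, 0]
    - [0.004, 0, 0]
    - [0.004, 0, 0]
    - [0.004, 0, 0]
  gripper: -1

```text
clock: 5.3
position: [0.4538, -0.1994, 0.1382]
tool_rot: [-3.128, -0.001, 1.498]
force: [-0.2, 0.5, 0.6]
grip_width: 0.0
finger_force: 0.0
```

>>> apply_moves:
  linear:
    - [0, 0, 0]
    - [0, 0, 0]
    - [0, 0, 0]
    - [0, 0, 0]
    - [0, 0, 0]
  delta_rot:
    - [0, 0, 0]
    - [0, 0, 0]
    - [0, 0, 0]
    - [0, 0, 0]
    - [0, 0, 0]

```text
clock: 5.72
position: [0.4555, -0.2001, 0.1411]
tool_rot: [-3.134, 0.0, 1.497]
force: [-0.6, -0.8, -0.2]
grip_width: 0.0003
finger_force: 0.0
```

>>> apply_moves:
  linear:
    - [0, 0, 0.25]
    - [0, 0, 0.5]
    - [0, 0, 0.75]
    - [0, 0, 1]
    - [0, 0, 1]
  delta_rot:
    - [0, 0, 0]
    - [0, 0, 0]
    - [0, 0, 0]
    - [0, 0, 0]
    - [0, 0, 0]

```text
clock: 6.13
position: [0.4551, -0.2002, 0.0386]
tool_rot: [-3.134, 0.0, 1.497]
force: [-1.1, -0.1, 1.3]
grip_width: -0.0003
finger_force: 0.0
```

>>> apply_moves:
  linear:
    - [0, -0.04, 0]
    - [0, -0.08, 0]
    - [0, -0.12, 0]
    - [0, -0.16, 0]
    - [0, -0.2, 0]
  delta_rot:
    - [0, 0, 0]
    - [0, 0, 0]
    - [0, 0, 0]
    - [0, 0, 0]
    - [0, 0, 0]

```text
clock: 6.55
position: [0.4364, -0.1986, 0.0411]
tool_rot: [-3.138, 0.001, 1.498]
force: [28.1, -0.8, -17.6]
grip_width: -0.0003
finger_force: 13.6
```

>>> apply_moves:
  linear:
    - [0, -0.02, 0]
    - [0, -0.03, 0]
    - [0, -0.03, 0]
    - [0, -0.03, 0]
    - [0, -0.03, 0]
  delta_rot:
    - [0, 0, 0]
    - [0, 0, 0]
    - [0, 0, 0]
    - [0, 0, 0]
    - [0, 0, 0]

```text
clock: 6.97
position: [0.4365, -0.1986, 0.0415]
tool_rot: [3.14, 0.001, 1.499]
force: [26.0, -1.6, -16.1]
grip_width: 0.0001
finger_force: 13.2
```

Run:
```python
from h import *
st=monitor.observe(); print(st['clock'],st['position'],st['tool_rot'],st['force'])
p,d,K,M=grab('wrist','w3');P=cloud(d,K,M)
a=np.radians(-4.24);X=np.array([np.cos(a),np.sin(a)])
# cabinet top front edge vs drawer rear/face; use scene too
ps,ds,Ks,Ms=grab('scene','s3')
for n,(d,K,M) in dict(w=(d,K,M),s=(ds,Ks,Ms)).items():
    P=cloud(d,K,M).reshape(-1,3); x=(P[:,:2]-[.5115,-.2005])@X; y=(P[:,:2]-[.5115,-.2005])@np.array([-X[1],X[0]])
    m=(P[:,2]>.072)&(P[:,2]<.086)&(abs(y)<.05)&(x>-.07)&(x<.06); h,e=np.histogram(x[m],np.arange(-.07,.062,.004)); print(n,list(zip(e.round(3),h)))
```

```text
6.9667 [ 0.4364843  -0.19863223  0.04148015] [3.13976526e+00 1.42912226e-03 1.49878232e+00] [ 26.02238709  -1.5812085  -16.07017921]
w [(np.float64(-0.07), np.int64(109)), (np.float64(-0.066), np.int64(84)), (np.float64(-0.062), np.int64(45)), (np.float64(-0.058), np.int64(54)), (np.float64(-0.054), np.int64(7)), (np.float64(-0.05), np.int64(7)), (np.float64(-0.046), np.int64(1509)), (np.float64(-0.042), np.int64(1254)), (np.float64(-0.038), np.int64(85)), (np.float64(-0.034), np.int64(169)), (np.float64(-0.03), np.int64(162)), (np.float64(-0.026), np.int64(170)), (np.float64(-0.022), np.int64(172)), (np.float64(-0.018), np.int64(180)), (np.float64(-0.014), np.int64(164)), (np.float64(-0.01), np.int64(176)), (np.float64(-0.006), np.int64(177)), (np.float64(-0.002), np.int64(166)), (np.float64(0.002), np.int64(175)), (np.float64(0.006), np.int64(164)), (np.float64(0.01), np.int64(168)), (np.float64(0.014), np.int64(64)), (np.float64(0.018), np.int64(0)), (np.float64(0.022), np.int64(0)), (np.float64(0.026), np.int64(20)), (np.float64(0.03), np.int64(79)), (np.float64(0.034), np.int64(
[... 580 characters left out ...]
), np.int64(2)), (np.float64(-0.022), np.int64(2)), (np.float64(-0.018), np.int64(4)), (np.float64(-0.014), np.int64(3)), (np.float64(-0.01), np.int64(2)), (np.float64(-0.006), np.int64(2)), (np.float64(-0.002), np.int64(3)), (np.float64(0.002), np.int64(2)), (np.float64(0.006), np.int64(4)), (np.float64(0.01), np.int64(3)), (np.float64(0.014), np.int64(2)), (np.float64(0.018), np.int64(2)), (np.float64(0.022), np.int64(2)), (np.float64(0.026), np.int64(3)), (np.float64(0.03), np.int64(7)), (np.float64(0.034), np.int64(35)), (np.float64(0.038), np.int64(10)), (np.float64(0.042), np.int64(6)), (np.float64(0.046), np.int64(5)), (np.float64(0.05), np.int64(5)), (np.float64(0.054), np.int64(3))]
```

>>> apply_moves:
  linear:
    - [0, 0.03, 0]
    - [0, 0.06, 0]
    - [0, 0.06, 0]
    - [0, 0.06, 0]
    - [0, 0.06, -0.1]
  delta_rot:
    - [0, 0, 0]
    - [0, 0, 0]
    - [0, 0, 0]
    - [0, 0, 0]
    - [0, 0, 0]

```text
clock: 7.48
position: [0.4368, -0.1984, 0.0496]
tool_rot: [-3.132, -0.0, 1.498]
force: [0.0, 1.2, -0.1]
grip_width: -0.0001
finger_force: 0.0
```

>>> apply_moves:
  linear:
    - [0, 0, -0.2]
    - [0, 0, -0.4]
    - [0, 0, -0.6]
    - [0, 0, -0.8]
    - [0, 0, -1]
  delta_rot:
    - [0, 0, 0]
    - [0, 0, 0]
    - [0, 0, 0]
    - [0, 0, 0]
    - [0, 0, 0]

```text
clock: 7.9
position: [0.4374, -0.1986, 0.1519]
tool_rot: [-3.133, -0.0, 1.497]
force: [0.4, -0.2, -0.1]
grip_width: 0.0002
finger_force: 0.0
```

>>> apply_moves:
  linear:
    - [0, 0, -0.3]
    - [0, 0, -0.6]
    - [0, 0, -0.9]
    - [0, 0, -1]
    - [0, 0, -1]
  delta_rot:
    - [0, 0, 0]
    - [0, 0, 0]
    - [0, 0, 0]
    - [0, 0, 0]
    - [0, 0, 0]
  gripper: 1

```text
clock: 8.32
position: [0.4394, -0.1991, 0.2532]
tool_rot: [-3.137, 0.001, 1.497]
force: [-0.2, 0.3, 0.0]
grip_width: 0.0606
finger_force: 0.0
```

Run:
```python
from h import *
st=monitor.observe(); print(st['clock'],st['position'],st['tool_rot'],st['force'])
p,d,K,M=grab('wrist','w4');P=cloud(d,K,M)
a=np.radians(-4.24);X=np.array([np.cos(a),np.sin(a)]);Y=np.array([-X[1],X[0]]);h0=np.array([.5115,-.2005])
g=p.min(-1);P=P.reshape(-1,3); x=(P[:,:2]-h0)@X; y=(P[:,:2]-h0)@Y
m=(abs(P[:,2]-.058)<.008)&(abs(y)<.025)&(x<-.07)&(x>-.12); print('bar',m.sum(),np.median(x[m]))
f=(abs(P[:,2]-.012)<.006)&(abs(y)<.046)&(x<.04)&(x>-.045); print('floor x',np.percentile(x[f],[1,99]),'y',np.percentile(y[f],[1,99]))
for lo,hi in((-.06,-.03),(.02,.06)):
  m=(abs(P[:,2]-.076)<.005)&(abs(y)<.035)&(x>lo)&(x<hi); print('wall x',np.percentile(x[m],[3,50,97]).round(4))
for lo,hi in((-.06,-.03),(.03,.06)):
  m=(abs(P[:,2]-.076)<.005)&(abs(x)<.03)&(y>lo)&(y<hi); print('wall y',np.percentile(y[m],[3,50,97]).round(4))
# top-surface map around station/rail area from side0 
p,d,K,M=load('side0');P=cloud(d,K,M)
H=np.full((40,40),-1.)
for q in P[d>0]:
    i=int((q[0]-.3)//.02);j=int((q[1]-.0)//.02)
    if 0<=i<25 and 0<=j<30: H[i,j]=max(H[i,j],q[2])
print('rows x .3.., cols y 0..'); 
for i in range(2,20): print(round(.3+.02*i,2),' '.join('%3d'%(H[i,j]*1000) for j in range(0,28)))
```

```text
8.3167 [ 0.43944866 -0.1990931   0.2531527 ] [-3.13690723e+00  8.45657414e-04  1.49705893e+00] [-0.2490334   0.31109144  0.04311289]
bar 329 -0.09135657994514206
floor x [-0.04338486  0.03654092] y [-0.04121542  0.03622389]
wall x [-0.0438 -0.0421 -0.0378]
wall x [0.036  0.0375 0.04  ]
wall y [-0.0456 -0.0428 -0.0408]
wall y [0.0433 0.0454 0.048 ]
rows x .3.., cols y 0..
0.34 164 271 263 166 166 132 126   7   6   5   4  36  41   4   4   5   6   5   7   7   6   5   4   9  10   7   5   6
0.36 163 264 261 163 161 145 144   6   6   4   5  47  47   5   4   8   6   6   5   7   6   4   6   5   7   5   6   5
0.38 244 254 250 167 156 146 144   7   3 -1000  56  66  76  77  73  72   5   6   5   4   5   6   5   5   6   5   7   5
0.4 236 250 246 166 165 145 144   5 -1000 -1000  89  93  96  94  96  93   4   6   5   6   5   6   5   7   9   6   7   6
0.42 235 240 233 201 199 146 144   7 -1000 -1000 101 104 103 104 104 103   4   6   4   4   6   5   6   7   6   6   6   8
0.44 228 230 231 221 221 144 144   4 -1000 -1000 111 112 113 112 115 113   4   4 -1000 -1000 -1000  70  70  18  12   6   5  10
0.46 
[... 710 characters left out ...]
0.58 442 494 632 588 233 145 145   7   8   5   6   5   5   5   7   5   4   6   4   5   6   5   7   7   6   6  11  33
0.6 611 628 632 597 145 147 146   5   6   3   6   5   6   5   4   5   6   5   6   5   5   6   8   6   6  10   7  31
0.62 612 623 623 598   6   7   6   6   5   7   5   6   3  74  74   5   5   6   4   7  40  38   5   5   6   9   5  32
0.64 609 611 614 592   5   7   7   6   5   5   5   5   4  74  99   7   6   6   5  40  41  42  41   6  10   9  13  32
0.66 599 594 600 582   5   4   5   5   7   5   6   6   5   6   5   5   8   7   8  40  41  41  40   7  15  15   6  31
0.68 351   6   4   6   5   6   6   5   7   5  72   6   5   5   5   6   5   5   5   4  38  39  29   6   6   5   7  32
```

>>> apply_moves:
  linear:
    - [0, 0, -0.2]
    - [0.15, 0, -0.4]
    - [0.4, 0, -0.6]
    - [0.7, 0, -0.6]
    - [1, 0, -0.6]
  delta_rot:
    - [0, 0, 0]
    - [0, 0, 0]
    - [0, 0, 0]
    - [0, 0, 0]
    - [0, 0, 0]
  gripper: 1

```text
clock: 8.78
position: [0.4464, -0.0982, 0.3101]
tool_rot: [-3.133, 0.0, 1.496]
force: [0.5, 0.2, -0.1]
grip_width: 0.085
finger_force: 0.0
```

>>> apply_moves:
  linear:
    - [0.2, 0, 0]
    - [0.4, 0, 0]
    - [0.6, 0, 0]
    - [0.8, 0, 0]
    - [1, 0, 0]
  delta_rot:
    - [0, 0, 0]
    - [0, 0, 0]
    - [0, 0, 0]
    - [0, 0, 0]
    - [0, 0, 0]

```text
clock: 9.2
position: [0.4534, 0.0015, 0.3091]
tool_rot: [-3.131, 0.0, 1.497]
force: [0.8, -0.1, -0.4]
grip_width: 0.0854
finger_force: 0.0
```

>>> apply_moves:
  linear:
    - [0.2, 0, 0]
    - [0.4, 0, 0]
    - [0.6, 0, 0]
    - [0.8, 0, 0]
    - [1, 0, 0]
  delta_rot:
    - [0, 0, 0]
    - [0, 0, 0]
    - [0, 0, 0]
    - [0, 0, 0]
    - [0, 0, 0]

```text
clock: 9.62
position: [0.4608, 0.1011, 0.3091]
tool_rot: [-3.131, 0.001, 1.497]
force: [0.6, -0.3, 0.8]
grip_width: 0.0855
finger_force: 0.0
```

>>> apply_moves:
  linear:
    - [0.2, 0, 0]
    - [0.4, 0, 0]
    - [0.6, 0, 0]
    - [0.8, 0, 0]
    - [1, 0, 0]
  delta_rot:
    - [0, 0, 0]
    - [0, 0, 0]
    - [0, 0, 0]
    - [0, 0, 0]
    - [0, 0, 0]

```text
clock: 10.03
position: [0.4682, 0.2007, 0.309]
tool_rot: [-3.131, 0.001, 1.497]
force: [-0.1, -0.6, -0.2]
grip_width: 0.0849
finger_force: 0.0
```

>>> apply_moves:
  linear:
    - [0.2, 0, 0]
    - [0.4, 0, 0]
    - [0.6, 0, 0]
    - [0.8, 0, 0]
    - [1, 0, 0]
  delta_rot:
    - [0, 0, 0]
    - [0, 0, 0]
    - [0, 0, 0]
    - [0, 0, 0]
    - [0, 0, 0]

```text
clock: 10.45
position: [0.4756, 0.3003, 0.3088]
tool_rot: [-3.131, 0.002, 1.497]
force: [0.8, -0.5, 0.7]
grip_width: 0.0854
finger_force: 0.0
```

>>> apply_moves:
  linear:
    - [0.2, 0, 0]
    - [0.4, 0, 0]
    - [0.6, 0, 0]
    - [0.8, 0, 0]
    - [1, 0, 0]
  delta_rot:
    - [0, 0, 0]
    - [0, 0, 0]
    - [0, 0, 0]
    - [0, 0, 0]
    - [0, 0, 0]

```text
clock: 10.87
position: [0.4831, 0.4, 0.3086]
tool_rot: [-3.131, 0.002, 1.497]
force: [-0.5, -1.2, 0.5]
grip_width: 0.0851
finger_force: 0.0
```

>>> apply_moves:
  linear:
    - [0.2, 0, 0.2]
    - [0.4, 0, 0.4]
    - [0.6, 0, 0.5]
    - [0.6, 0, 0.5]
    - [0.6, 0, 0.5]
  delta_rot:
    - [0, 0, -0.03]
    - [0, 0, -0.068]
    - [0, 0, -0.068]
    - [0, 0, -0.068]
    - [0, 0, -0.068]

```text
clock: 11.28
position: [0.4864, 0.4595, 0.2578]
tool_rot: [-3.13, 0.001, 1.641]
force: [0.3, -1.2, -0.1]
grip_width: 0.0854
finger_force: 0.0
```

Run:
```python
from h import *
st=monitor.observe(); print(st['clock'],st['position'],st['tool_rot'],st['qpos'].round(2))
grab('wrist','w5')
```

```text
11.2833 [0.48644979 0.45950873 0.25776102] [-3.12994131e+00  1.12376685e-03  1.64109165e+00] [-0.66  0.59 -0.29  1.42  0.17  1.17 -0.9 ]
```

View pics/w5.png

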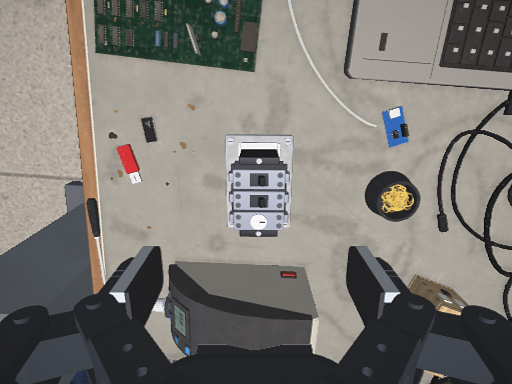

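The wrist view shows the board (227–293, 136–235) square to the image, the timer's dial at (259,222) and breaker levers at (263,180) and (263,201).

Run:
```python
from h import *
p,d,K,M=load('w5');P=cloud(d,K,M)
g=p.min(-1).astype(np.uint8)
m=(g[208:238,245:275]>225).astype(np.uint8)
n,l,s,c=cv2.connectedComponentsWithStats(m); i=1+np.argmax(s[1:,4]); u,v=c[i]+[245,208]; print('dial px',u,v,s[i])
z=np.median(P[int(v)-3:int(v)+4,int(u)-3:int(u)+4,2]); print('z depth',z,onz(K,M,u,v,.078))
# tri with side0
ps,ds,Ks,Ms=load('side0')
o1,r1=ray(K,M,u,v);o2,r2=ray(Ks,Ms,322.8,259.3);s_=np.linalg.lstsq(np.stack([r1,-r2],1),o2-o1,rcond=None)[0];print('tri',o1+r1*s_[0],o2+r2*s_[1])
# module tops cloud z .07-.08: rect
m=(P[...,2]>.066)&(P[...,2]<.083)&(P[...,0]>.42)&(P[...,0]<.56)&(P[...,1]>.36)&(P[...,1]<.5)
for th in np.radians([1,2,3,4,5,6,7]):
    Q=P[m][:,:2]@np.array([[np.cos(th),-np.sin(th)],[np.sin(th),np.cos(th)]]); h=np.percentile(Q,[1,99],axis=0); print(np.degrees(th),h.round(4).tolist(),(h[1]-h[0]).round(4))
mb=(P[...,2]>.006)&(P[...,2]<.018)&(P[...,0]>.42)&(P[...,0]<.56)&(P[...,1]>.34)&(P[...,1]<.51)
# left/right edges of modules (ears) per y
for n_,mm in (('top',m),('board',mb)):
  for sgn in (0,1):
    e=[]
    for v in range(140,234,2):
        uu=np.nonzero(mm[v,215:305])[0]
        if len(uu)>8: q=P[v,215+uu[-sgn if sgn else 0]]; e.append(q)
    e=np.array(e); k=np.polyfit(e[:,1],e[:,0],1); r=e[:,0]-np.polyval(k,e[:,1]); ok=abs(r)<.004; k=np.polyfit(e[ok,1],e[ok,0],1); print(n_,sgn,ok.sum(),'yaw',-np.degrees(np.arctan(k[0])),'x at .40',np.polyval(k,.40))
```

```text
dial px 257.9491525423729 221.65536723163842 [  5   7  17  15 177]
z depth 0.07744066065499222 [0.49276506 0.39911822 0.078     ]
tri [0.49279638 0.39869673 0.07701537] [0.49282503 0.39882468 0.07696151]
1.0 [[0.4681, 0.3687], [0.5298, 0.4601]] [0.0617 0.0915]
2.0 [[0.4752, 0.3599], [0.537, 0.4513]] [0.0617 0.0914]
3.0000000000000004 [[0.4824, 0.3509], [0.5439, 0.4425]] [0.0614 0.0916]
4.0 [[0.489, 0.3422], [0.5508, 0.4337]] [0.0619 0.0914]
5.0 [[0.496, 0.333], [0.5575, 0.4244]] [0.0615 0.0914]
6.000000000000001 [[0.5025, 0.3237], [0.5638, 0.415]] [0.0612 0.0913]
7.0 [[0.5088, 0.3142], [0.5705, 0.4056]] [0.0617 0.0914]
top 0 25 yaw 1.8132151983228102 x at .40 0.4642601281075435
top 1 27 yaw 6.023022135404962 x at .40 0.5231264730174958
board 0 28 yaw 3.7619762401346764 x at .40 0.45214789121419735
board 1 28 yaw 3.9425460798830105 x at .40 0.5348122587383662
```

>>> apply_moves:
  linear:
    - [-0.2, 0, 0.2]
    - [-0.4, 0.02, 0.4]
    - [-0.61, 0.024, 0.6]
    - [-0.61, 0.024, 0.8]
    - [-0.61, 0.024, 1]
  delta_rot:
    - [-0.005, 0, 0]
    - [-0.005, 0, 0]
    - [-0.005, 0, 0]
    - [-0.005, 0, 0]
    - [-0.005, 0, 0]
  gripper: 1

```text
clock: 11.75
position: [0.4943, 0.3963, 0.1602]
tool_rot: [3.138, -0.001, 1.637]
force: [0.7, 0.9, 0.3]
grip_width: 0.0853
finger_force: 0.0
```

>>> apply_moves:
  linear:
    - [0, 0, 0.2]
    - [0, 0, 0.4]
    - [0, 0, 0.55]
    - [0, 0, 0.55]
    - [0, 0, 0.55]
  delta_rot:
    - [0, 0, 0]
    - [0, 0, 0]
    - [0, 0, 0]
    - [0, 0, 0]
    - [0, 0, 0]

```text
clock: 12.17
position: [0.4935, 0.398, 0.1055]
tool_rot: [3.14, -0.0, 1.639]
force: [0.4, 0.2, 0.9]
grip_width: 0.0858
finger_force: 0.0
```

Run:
```python
from h import *
st=monitor.observe(); print(st['clock'],st['position'],st['tool_rot'],st['force'])
grab('wrist','w6')
```

```text
12.1667 [0.49349518 0.3980428  0.10546362] [ 3.13995424e+00 -4.11762133e-04  1.63900140e+00] [0.3671836  0.24545332 0.92723896]
```

View pics/w6.png

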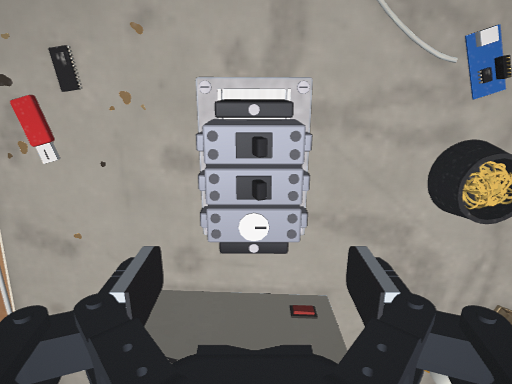

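The fingers (inner edges at u≈160 and 348) are centred on the timer (dial at (254,227)); the end bracket is narrow and clear of them.

>>> apply_moves:
  linear:
    - [0.01, 0, 0.15]
    - [0.01, 0, 0.3]
    - [0.01, 0, 0.45]
    - [0.01, 0, 0.6]
    - [0.01, 0, 0.68]
  delta_rot:
    - [0, 0, 0]
    - [0, 0, 0]
    - [0, 0, 0]
    - [0, 0, 0]
    - [0, 0, 0]

```text
clock: 12.63
position: [0.4938, 0.3999, 0.0373]
tool_rot: [3.139, -0.001, 1.64]
force: [0.3, -0.2, 0.7]
grip_width: 0.0852
finger_force: 0.0
```

>>> apply_moves:
  linear:
    - [0, 0, 0]
    - [0, 0, 0]
    - [0, 0, 0]
    - [0, 0, 0]
    - [0, 0, 0]
  delta_rot:
    - [0, 0, 0]
    - [0, 0, 0]
    - [0, 0, 0]
    - [0, 0, 0]
    - [0, 0, 0]
  gripper: -0.2
  force: 60

```text
clock: 13.05
position: [0.4938, 0.4005, 0.0385]
tool_rot: [3.138, -0.002, 1.64]
force: [-2.0, -1.2, 8.1]
grip_width: 0.0648
finger_force: 66.9
```

>>> apply_moves:
  linear:
    - [0, 0, -0.02]
    - [0, 0, -0.06]
    - [0, 0, -0.1]
    - [0, 0, -0.14]
    - [0, 0, -0.18]
  delta_rot:
    - [0, 0, 0]
    - [0, 0, 0]
    - [0, 0, 0]
    - [0, 0, 0]
    - [0, 0, 0]

```text
clock: 13.47
position: [0.4937, 0.4003, 0.0562]
tool_rot: [3.139, -0.002, 1.64]
force: [0.8, 0.2, -1.7]
grip_width: 0.0642
finger_force: 69.6
```

>>> apply_moves:
  linear:
    - [0, 0, -0.1]
    - [0, 0, -0.25]
    - [0, 0, -0.4]
    - [0, 0, -0.55]
    - [0, 0, -0.65]
  delta_rot:
    - [0, 0, 0]
    - [0, 0, 0]
    - [0, 0, 0]
    - [0, 0, 0]
    - [0, 0, 0]

```text
clock: 13.88
position: [0.4938, 0.4003, 0.1226]
tool_rot: [3.138, -0.002, 1.64]
force: [-0.4, 0.0, -1.5]
grip_width: 0.0644
finger_force: 69.5
```

Run:
```python
from h import *
st=monitor.observe(); print(st['clock'],st['position'],st['tool_rot'],st['force'],st['grip_width'])
grab('wrist','w7'); p,d,K,M=grab('side','s7')
p2,d2,K2,M2=load('w7')
a=p2[150:384,100:420]; b=cv2.resize(p[190:310,250:380],None,fx=2,fy=2,interpolation=cv2.INTER_CUBIC)
o=np.zeros((240,600,3),np.uint8); o[:234,:320]=a; o[:240,330:590]=b; cv2.imwrite('pics/c7.png',o[:,:,::-1])
```

```text
13.8833 [0.49384395 0.40028767 0.12262819] [ 3.13776918e+00 -2.38643720e-03  1.63978031e+00] [-0.37468594  0.02482628 -1.48689517] 0.06438351883224942
```

View pics/c7.png

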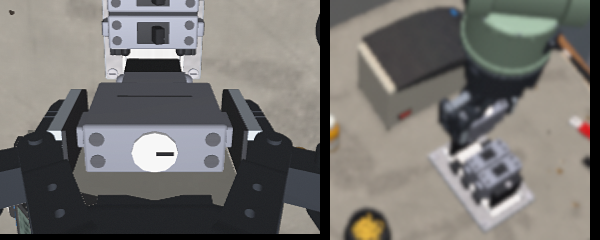

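The timer is out of the rail, gripped by its ears and hanging upright; both breakers remain in place.

>>> apply_moves:
  linear:
    - [0.01, -0.2, 0]
    - [0.03, -0.4, 0]
    - [0.05, -0.6, 0]
    - [0.07, -0.8, 0]
    - [0.07, -1, 0]
  delta_rot:
    - [0, 0, 0]
    - [0, 0, 0]
    - [0, 0, 0]
    - [0, 0, 0]
    - [0, 0, 0]

```text
clock: 14.4
position: [0.3919, 0.4, 0.1195]
tool_rot: [3.14, -0.001, 1.64]
force: [0.2, -0.0, -1.6]
grip_width: 0.0642
finger_force: 69.5
```

>>> apply_moves:
  linear:
    - [0, 0, 0.1]
    - [0, 0, 0.3]
    - [0, 0, 0.5]
    - [0, 0, 0.7]
    - [0, 0, 0.85]
  delta_rot:
    - [0.003, 0, 0]
    - [0.003, 0, 0]
    - [0.003, 0, 0]
    - [0.003, 0, 0]
    - [0.003, 0, 0]

```text
clock: 14.82
position: [0.3928, 0.3994, 0.033]
tool_rot: [-3.136, -0.0, 1.64]
force: [-0.6, 0.2, -2.2]
grip_width: 0.0645
finger_force: 69.6
```

>>> apply_moves:
  linear:
    - [0, 0, 0.03]
    - [0, 0, 0.06]
    - [0, 0, 0.09]
    - [0, 0, 0.12]
    - [0, 0, 0.14]
  delta_rot:
    - [0, 0, 0]
    - [0, 0, 0]
    - [0, 0, 0]
    - [0, 0, 0]
    - [0, 0, 0]

```text
clock: 15.23
position: [0.3935, 0.4003, 0.0214]
tool_rot: [-3.138, -0.002, 1.64]
force: [-0.6, 0.1, -1.2]
grip_width: 0.0642
finger_force: 69.5
```

>>> apply_moves:
  linear:
    - [0, 0, 0.01]
    - [0, 0, 0.015]
    - [0, 0, 0.02]
    - [0, 0, 0.02]
    - [0, 0, 0.02]
  delta_rot:
    - [0, 0, 0]
    - [0, 0, 0]
    - [0, 0, 0]
    - [0, 0, 0]
    - [0, 0, 0]

```text
clock: 15.65
position: [0.3934, 0.4006, 0.0205]
tool_rot: [-3.139, -0.002, 1.64]
force: [-5.1, -2.9, 20.8]
grip_width: 0.0649
finger_force: 71.5
```

>>> apply_moves:
  linear:
    - [0, 0, -0.01]
    - [0, 0, -0.015]
    - [0, 0, -0.015]
    - [0, 0, -0.015]
    - [0, 0, -0.015]
  delta_rot:
    - [0, 0, 0]
    - [0, 0, 0]
    - [0, 0, 0]
    - [0, 0, 0]
    - [0, 0, 0]

```text
clock: 16.07
position: [0.3933, 0.4002, 0.0207]
tool_rot: [-3.138, -0.001, 1.64]
force: [-0.4, -0.9, 2.6]
grip_width: 0.0643
finger_force: 69.8
```

>>> apply_moves:
  linear:
    - [0, 0, 0]
    - [0, 0, 0]
    - [0, 0, 0]
    - [0, 0, 0]
    - [0, 0, 0]
  delta_rot:
    - [0, 0, 0]
    - [0, 0, 0]
    - [0, 0, 0]
    - [0, 0, 0]
    - [0, 0, 0]
  gripper: 0.9

```text
clock: 16.48
position: [0.3932, 0.4001, 0.0206]
tool_rot: [-3.137, -0.001, 1.64]
force: [-1.0, 0.3, 0.3]
grip_width: 0.0811
finger_force: 0.0
```

>>> apply_moves:
  linear:
    - [0, 0, -0.15]
    - [0, 0, -0.3]
    - [0, 0, -0.5]
    - [0, 0, -0.7]
    - [0, 0, -0.9]
  delta_rot:
    - [0, 0, 0]
    - [0, 0, 0]
    - [0, 0, 0]
    - [0, 0, 0]
    - [0, 0, 0]

```text
clock: 16.9
position: [0.3934, 0.3999, 0.1114]
tool_rot: [-3.137, -0.001, 1.64]
force: [0.3, -0.1, -0.1]
grip_width: 0.0813
finger_force: 0.0
```

>>> apply_moves:
  linear:
    - [0.2, 0, -0.2]
    - [0.4, 0, -0.4]
    - [0.6, 0, -0.6]
    - [0.6, 0, -0.6]
    - [0.6, 0, -0.6]
  delta_rot:
    - [0, 0, 0]
    - [0, 0, 0]
    - [0, 0, 0]
    - [0, 0, 0]
    - [0, 0, 0]

```text
clock: 17.32
position: [0.3895, 0.4608, 0.1713]
tool_rot: [-3.138, -0.003, 1.641]
force: [0.6, -0.7, -0.4]
grip_width: 0.0807
finger_force: 0.0
```

Run:
```python
from h import *
st=monitor.observe(); print(st['clock'],st['position'],st['tool_rot'],st['force'],st['grip_width'])
p,d,K,M=grab('wrist','w8');P=cloud(d,K,M)
m=(P[...,2]>.04)&(P[...,2]<.075)&(P[...,0]>.34)&(P[...,0]<.445)&(P[...,1]>.36)&(P[...,1]<.44)
v,u=np.nonzero(m); print(m.sum(),u.min(),u.max(),v.min(),v.max())
mt=m&(P[...,2]>.054); r=cv2.minAreaRect(P[mt][:,:2].astype(np.float32)); print(r,np.median(P[mt][:,2]))
x0,y0,x1,y1=max(u.min()-10,0),v.min()-10,u.max()+10,v.max()+10
g=p[y0:y1,x0:x1].min(-1); n,l,s,c=cv2.connectedComponentsWithStats((g>225).astype(np.uint8)); i=1+np.argmax(s[1:,4]); du,dv=c[i]+[x0,y0]; print('dial',s[i],du,dv,onz(K,M,du,dv,.060))
# edges in x / y: body side long edges
for sg in (0,-1):
    e=np.array([P[np.nonzero(mt[:,c_])[0][sg],c_] for c_ in range(u.min()+8,u.max()-7,2) if mt[:,c_].any()]); k=np.polyfit(e[:,0],e[:,1],1); print('yaw',np.degrees(np.arctan(k[0])),'y at .393',np.polyval(k,.393))
```

```text
17.3167 [0.38947038 0.46084222 0.17133168] [-3.13841691e+00 -2.59349631e-03  1.64102331e+00] [ 0.59695897 -0.66718122 -0.44798428] 0.08065008466572376
1923 219 290 232 262
((0.39330345392227173, 0.39986729621887207), (0.05596252530813217, 0.02273336611688137), 4.096411228179932) 0.057491128556485416
dial [ 35  23  20  18 256] 253.6015625 253.265625 [0.39289554 0.39950223 0.06      ]
yaw 4.104685052425629 y at .393 0.41004804306453224
yaw 4.142660308816054 y at .393 0.38915169290850604
```

The timer stands upright and free at (0.393, 0.400), yaw 4.1°. Now I turn 90° and take it by the flat sides.

>>> apply_moves:
  linear:
    - [-0.2, 0, 0]
    - [-0.4, 0, 0]
    - [-0.61, -0.01, 0]
    - [-0.61, -0.01, 0]
    - [-0.61, -0.01, 0]
  delta_rot:
    - [0, 0, 0.05]
    - [0, 0, 0.11]
    - [0, 0, 0.17]
    - [0, 0, 0.23]
    - [0, 0, 0.29]
  gripper: 0.2

```text
clock: 17.78
position: [0.3933, 0.3963, 0.1699]
tool_rot: [-3.138, 0.003, 1.026]
force: [0.5, 0.4, 0.8]
grip_width: 0.0513
finger_force: 0.0
```

>>> apply_moves:
  linear:
    - [0, 0, 0]
    - [0, 0, 0]
    - [0, 0, 0]
    - [0, 0, 0]
    - [0, 0, 0]
  delta_rot:
    - [0, 0, 0.05]
    - [0, 0, 0.11]
    - [0, 0, 0.17]
    - [0, 0, 0.23]
    - [0, 0, 0.29]

```text
clock: 18.2
position: [0.3929, 0.3974, 0.1697]
tool_rot: [-3.14, 0.005, 0.423]
force: [0.1, -0.7, 0.8]
grip_width: 0.0511
finger_force: 0.0
```

>>> apply_moves:
  linear:
    - [0, 0, 0]
    - [0, 0, 0]
    - [0, 0, 0]
    - [0, 0, 0]
    - [0, 0, 0]
  delta_rot:
    - [0, 0, 0.05]
    - [0, 0, 0.11]
    - [0, 0, 0.17]
    - [0, 0, 0.17]
    - [0, 0, 0.17]

```text
clock: 18.62
position: [0.3927, 0.398, 0.1699]
tool_rot: [3.141, 0.005, 0.078]
force: [0.2, -0.1, -1.2]
grip_width: 0.0513
finger_force: 0.0
```

Run:
```python
from h import *
st=monitor.observe(); print(st['clock'],st['position'],st['tool_rot'],st['qpos'].round(2),st['grip_width'])
p,d,K,M=grab('wrist','w9');P=cloud(d,K,M)
m=(P[...,2]>.054)&(P[...,2]<.075)&(P[...,0]>.34)&(P[...,0]<.445)&(P[...,1]>.36)&(P[...,1]<.44)
if m.sum()>50: print(m.sum(),cv2.minAreaRect(P[m][:,:2].astype(np.float32)))
```

```text
18.6167 [0.39271475 0.39804873 0.16991165] [3.14140304 0.00469149 0.07767424] [-0.97  0.5   0.1   1.84 -0.07  0.81 -2.32] 0.05128247008812798
1671 ((0.3932611346244812, 0.39845940470695496), (0.05616452917456627, 0.021545471623539925), 3.791869640350342)
```

>>> apply_moves:
  linear:
    - [0, -0.01, 0.15]
    - [0, -0.01, 0.35]
    - [0, -0.01, 0.55]
    - [0, -0.01, 0.75]
    - [0, -0.01, 0.9]
  delta_rot:
    - [0, 0.002, 0]
    - [0, 0.002, 0]
    - [0, 0.002, 0]
    - [0, 0.002, 0]
    - [0, 0.002, 0]

```text
clock: 19.08
position: [0.3921, 0.3992, 0.0789]
tool_rot: [-3.141, 0.001, 0.078]
force: [0.5, 0.1, 0.2]
grip_width: 0.0511
finger_force: 0.0
```

>>> apply_moves:
  linear:
    - [0, 0, 0.12]
    - [0, 0, 0.24]
    - [0, 0, 0.36]
    - [0, 0, 0.48]
    - [0, 0, 0.55]
  delta_rot:
    - [0, 0, 0]
    - [0, 0, 0]
    - [0, 0, 0]
    - [0, 0, 0]
    - [0, 0, 0]

```text
clock: 19.5
position: [0.3922, 0.3998, 0.0242]
tool_rot: [-3.141, 0.001, 0.075]
force: [-1.2, -0.4, 0.6]
grip_width: 0.0514
finger_force: 0.0
```

>>> apply_moves:
  linear:
    - [0, 0, 0]
    - [0, 0, 0]
    - [0, 0, 0]
    - [0, 0, 0]
    - [0, 0, 0]
  delta_rot:
    - [0, 0, 0]
    - [0, 0, 0]
    - [0, 0, 0]
    - [0, 0, 0]
    - [0, 0, 0]
  gripper: -0.9
  force: 40

```text
clock: 19.92
position: [0.3926, 0.4003, 0.0261]
tool_rot: [-3.14, -0.001, 0.074]
force: [0.3, 0.4, -1.6]
grip_width: 0.0214
finger_force: 43.0
```

>>> apply_moves:
  linear:
    - [0, 0, -0.1]
    - [0, 0, -0.3]
    - [0, 0, -0.5]
    - [0, 0, -0.75]
    - [0, 0, -1]
  delta_rot:
    - [0, 0, 0]
    - [0, 0, 0]
    - [0, 0, 0]
    - [0, 0, 0]
    - [0, 0, 0]

```text
clock: 20.33
position: [0.3923, 0.3997, 0.1274]
tool_rot: [-3.14, -0.0, 0.074]
force: [0.5, -0.1, -1.5]
grip_width: 0.0214
finger_force: 43.0
```

>>> apply_moves:
  linear:
    - [0.1, 0, -0.2]
    - [0.2, 0, -0.4]
    - [0.3, 0, -0.6]
    - [0.4, 0, -0.8]
    - [0.4, 0, -1]
  delta_rot:
    - [0, 0, 0]
    - [0, 0, 0]
    - [0, 0, 0]
    - [0, 0, 0]
    - [0, 0, 0]

```text
clock: 20.75
position: [0.4339, 0.4022, 0.2277]
tool_rot: [-3.14, -0.001, 0.073]
force: [-0.1, 0.0, -1.0]
grip_width: 0.0216
finger_force: 43.0
```

>>> apply_moves:
  linear:
    - [0.1, 0, -0.2]
    - [0.2, 0, -0.4]
    - [0.3, 0, -0.6]
    - [0.33, 0, -0.8]
    - [0.33, 0, -1]
  delta_rot:
    - [0, 0, 0]
    - [0, 0, 0]
    - [0, 0, 0]
    - [0, 0, 0]
    - [0, 0, 0]

```text
clock: 21.17
position: [0.4657, 0.4045, 0.3275]
tool_rot: [-3.14, -0.001, 0.073]
force: [-0.0, 0.1, -1.6]
grip_width: 0.0215
finger_force: 43.0
```

Run:
```python
from h import *
st=monitor.observe(); print(st['clock'],st['position'],st['tool_rot'],st['qpos'].round(2),st['grip_width'],st['force'])
p,d,K,M=grab('wrist','w10');P=cloud(d,K,M)
z=st['position'][2]; R_=R.from_euler('xyz',st['tool_rot']).as_matrix(); T=(P-st['position'])@R_
m=(T[...,2]>-.06)&(T[...,2]<.05)&(abs(T[...,1])<.0095)&(abs(T[...,0])<.06)&(d>0)
for lo in np.arange(-.045,.03,.01):
    q=T[m&(T[...,2]>lo)&(T[...,2]<=lo+.01)]
    if len(q)>5: print(lo.round(3),len(q),q.min(0).round(4),q.max(0).round(4))
```

```text
21.1667 [0.46574227 0.40449087 0.32752792] [-3.14020246e+00 -6.73554932e-04  7.34363324e-02] [-0.91  0.43  0.14  1.51 -0.06  1.21 -2.25] 0.02150289664444163 [-0.00982811  0.13713049 -1.63761199]
-0.035 5884 [-0.0282 -0.0095 -0.0349] [ 0.0337  0.0095 -0.025 ]
-0.025 690 [ 0.0276 -0.0095 -0.025 ] [ 0.0343  0.0095 -0.0151]
-0.015 191 [ 0.0278 -0.0095 -0.015 ] [ 0.0343  0.0094 -0.0051]
-0.005 122 [ 0.0278 -0.0094 -0.005 ] [0.0288 0.0094 0.005 ]
0.005 65 [ 0.028  -0.0094  0.005 ] [0.0288 0.0092 0.008 ]
```

>>> apply_moves:
  linear:
    - [0, 0.2, 0]
    - [0, 0.4, 0]
    - [0, 0.6, 0]
    - [0, 0.8, 0]
    - [0, 1, 0]
  delta_rot:
    - [0, 0, 0]
    - [0, 0, 0]
    - [0, 0, 0]
    - [0, 0, 0]
    - [0, 0, 0]

```text
clock: 21.63
position: [0.4723, 0.3042, 0.3263]
tool_rot: [-3.14, -0.0, 0.074]
force: [-0.2, -0.0, -1.8]
grip_width: 0.0218
finger_force: 43.0
```

>>> apply_moves:
  linear:
    - [0, 0.2, 0]
    - [0, 0.4, 0]
    - [0, 0.6, 0]
    - [0, 0.8, 0]
    - [0, 1, 0]
  delta_rot:
    - [0, 0, 0]
    - [0, 0, 0]
    - [0, 0, 0]
    - [0, 0, 0]
    - [0, 0, 0]

```text
clock: 22.05
position: [0.4797, 0.2045, 0.3261]
tool_rot: [-3.14, -0.001, 0.074]
force: [0.3, 0.0, -0.5]
grip_width: 0.0214
finger_force: 43.0
```

>>> apply_moves:
  linear:
    - [0, 0.2, 0]
    - [0, 0.4, 0]
    - [0, 0.6, 0]
    - [0, 0.8, 0]
    - [0, 1, 0]
  delta_rot:
    - [0, 0, 0]
    - [0, 0, 0]
    - [0, 0, 0]
    - [0, 0, 0]
    - [0, 0, 0]

```text
clock: 22.47
position: [0.4871, 0.1048, 0.326]
tool_rot: [-3.14, -0.001, 0.074]
force: [0.9, -0.5, -1.0]
grip_width: 0.0214
finger_force: 43.0
```

>>> apply_moves:
  linear:
    - [0, 0.2, 0]
    - [0, 0.4, 0]
    - [0, 0.6, 0]
    - [0, 0.8, 0]
    - [0, 1, 0]
  delta_rot:
    - [0, 0, 0]
    - [0, 0, 0]
    - [0, 0, 0]
    - [0, 0, 0]
    - [0, 0, 0]

```text
clock: 22.88
position: [0.4945, 0.0052, 0.3259]
tool_rot: [-3.14, -0.001, 0.074]
force: [1.1, 0.3, -1.4]
grip_width: 0.0214
finger_force: 43.0
```

>>> apply_moves:
  linear:
    - [0, 0.2, 0]
    - [0, 0.4, 0]
    - [0, 0.6, 0]
    - [0, 0.8, 0]
    - [0, 1, 0]
  delta_rot:
    - [0, 0, 0]
    - [0, 0, 0]
    - [0, 0, 0]
    - [0, 0, 0]
    - [0, 0, 0]

```text
clock: 23.3
position: [0.5019, -0.0944, 0.3258]
tool_rot: [-3.14, -0.001, 0.074]
force: [-0.6, 1.3, -0.9]
grip_width: 0.0216
finger_force: 43.0
```

>>> apply_moves:
  linear:
    - [0, 0.3, 0]
    - [0, 0.6, 0]
    - [0, 0.9, 0]
    - [0, 1, 0]
    - [0, 1, 0]
  delta_rot:
    - [0, 0, 0.02]
    - [0, 0, 0.04]
    - [0, 0, 0.07]
    - [0, 0, 0.07]
    - [0, 0, 0.07]

```text
clock: 23.72
position: [0.5091, -0.1958, 0.3254]
tool_rot: [-3.141, -0.0, -0.076]
force: [-0.9, 0.6, -2.4]
grip_width: 0.0217
finger_force: 43.0
```

Run:
```python
from h import *
st=monitor.observe(); print(st['clock'],st['position'],st['tool_rot'],st['qpos'].round(2),st['grip_width'],st['force'])
p,d,K,M=grab('wrist','w11');P=cloud(d,K,M).reshape(-1,3)
ps,ds,Ks,Ms=grab('side','s11')
a=np.radians(-4.24);X=np.array([np.cos(a),np.sin(a)]);Y=np.array([-X[1],X[0]]);h0=np.array([.5115,-.2005])
for nm,Q in(('w',P),('s',cloud(ds,Ks,Ms).reshape(-1,3))):
  x=(Q[:,:2]-h0)@X; y=(Q[:,:2]-h0)@Y
  for lo,hi in((-.06,-.03),(.02,.06)):
    m=(abs(Q[:,2]-.076)<.005)&(abs(y)<.035)&(x>lo)&(x<hi); print(nm,'wall x',m.sum(),np.percentile(x[m],[3,50,97]).round(4) if m.sum()>9 else '')
  for lo,hi in((-.06,-.03),(.03,.06)):
    m=(abs(Q[:,2]-.076)<.005)&(abs(x)<.03)&(y>lo)&(y<hi); print(nm,'wall y',m.sum(),np.percentile(y[m],[3,50,97]).round(4) if m.sum()>9 else '')
```

```text
23.7167 [ 0.50906597 -0.1958488   0.32541199] [-3.14110341e+00 -2.43219045e-04 -7.58699568e-02] [-0.08  0.33  0.44  1.71 -0.15  1.14 -1.24] 0.02165048245588174 [-0.87654883  0.58817985 -2.35832804]
w wall x 200 [-0.0427 -0.0382 -0.0375]
w wall x 173 [0.0371 0.0384 0.0397]
w wall y 202 [-0.0465 -0.0439 -0.0416]
w wall y 196 [0.0424 0.0446 0.0471]
s wall x 17 [-0.0431 -0.0386 -0.0372]
s wall x 23 [0.0364 0.0388 0.0401]
s wall y 40 [-0.0459 -0.0419 -0.0387]
s wall y 13 [0.044  0.0474 0.0499]
```

View pics/w11.png

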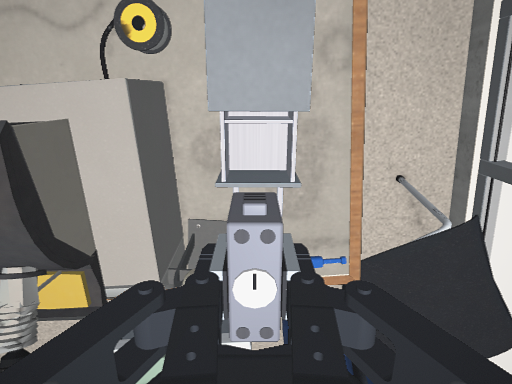

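The bay lies straight in line ahead of the held timer (bay u 222–298, v 110–185; dial (254,288)). Bay centre measures (0.5115, -0.2003), so I lower there.

>>> apply_moves:
  linear:
    - [0.02, 0.04, 0.2]
    - [0.02, 0.04, 0.4]
    - [0.02, 0.04, 0.6]
    - [0.02, 0.04, 0.8]
    - [0.02, 0.04, 1]
  delta_rot:
    - [0, 0, 0]
    - [0, 0, 0]
    - [0, 0, 0]
    - [0, 0, 0]
    - [0, 0, 0]

```text
clock: 24.23
position: [0.5117, -0.1955, 0.2244]
tool_rot: [-3.14, -0.0, -0.07]
force: [-0.3, -0.1, -2.4]
grip_width: 0.0212
finger_force: 43.1
```

>>> apply_moves:
  linear:
    - [0, 0, 0.25]
    - [0, 0, 0.5]
    - [0, 0, 0.8]
    - [0, 0, 0.95]
    - [0, 0, 0.95]
  delta_rot:
    - [0, 0, 0]
    - [0, 0, 0]
    - [0, 0, 0]
    - [0, 0, 0]
    - [0, 0, 0]

```text
clock: 24.65
position: [0.5103, -0.1949, 0.1274]
tool_rot: [-3.139, 0.004, -0.07]
force: [-0.6, -0.0, -1.9]
grip_width: 0.0216
finger_force: 43.0
```

Run:
```python
from h import *
st=monitor.observe(); print(st['clock'],st['position'],st['tool_rot'],st['grip_width'],st['force'])
p,d,K,M=grab('wrist','w12');P=cloud(d,K,M)
a=np.radians(-4.24);X=np.array([np.cos(a),np.sin(a)]);Y=np.array([-X[1],X[0]]);h0=np.array([.5115,-.2005])
R_=R.from_euler('xyz',st['tool_rot']).as_matrix(); T=(P-st['position'])@R_
x=(P[...,:2]-h0)@X; y=(P[...,:2]-h0)@Y
m=(abs(P[...,2]-.076)<.005)&(abs(y)<.035)&(x>.02)&(x<.06); print('rear wall',m.sum(),np.percentile(x[m],[3,50,97]).round(4) if m.sum()>9 else '')
m=(T[...,2]>-.024)&(T[...,2]<-.006)&(abs(T[...,1])<.005)&(T[...,0]>.02)&(T[...,0]<.05)&(d>0)
print('ear x in cab frame',m.sum(),np.percentile(x[m],[2,50,98]).round(4),'y',np.percentile(y[m],[2,50,98]).round(4))
m=(T[...,2]>-.036)&(T[...,2]<-.029)&(abs(T[...,1])<.014)&(abs(T[...,0])<.04)&(d>0)
print('top',m.sum(),np.percentile(x[m],[1,99]).round(4),np.percentile(y[m],[1,99]).round(4),np.median(T[m][:,2]))
```

```text
24.65 [ 0.51025271 -0.19494807  0.12735296] [-3.13884189  0.00439454 -0.06986644] 0.021637226402472395 [-0.62430563 -0.00437404 -1.8784771 ]
rear wall 819 [0.0362 0.0385 0.0401]
ear x in cab frame 482 [0.0264 0.0308 0.0323] y [0.0008 0.0058 0.0102]
top 6777 [-0.0279  0.0266] [-0.0059  0.0176] -0.03148925468773037
```

>>> apply_moves:
  linear:
    - [0, 0.03, 0]
    - [0, 0.055, 0]
    - [0, 0.055, 0.1]
    - [0, 0.055, 0.2]
    - [0, 0.055, 0.3]
  delta_rot:
    - [0, 0.002, 0]
    - [0, 0.002, 0.002]
    - [0, 0.002, 0.002]
    - [0, 0.002, 0.002]
    - [0, 0.002, 0.002]

```text
clock: 25.12
position: [0.5112, -0.2024, 0.0992]
tool_rot: [-3.14, -0.005, -0.076]
force: [0.5, 0.5, -2.0]
grip_width: 0.0215
finger_force: 43.0
```

>>> apply_moves:
  linear:
    - [0, 0, 0]
    - [0, 0, 0.1]
    - [0, 0, 0.2]
    - [0, 0, 0.3]
    - [0, 0, 0.4]
  delta_rot:
    - [0, 0, 0]
    - [0, 0, 0]
    - [0, 0, 0]
    - [0, 0, 0]
    - [0, 0, 0]

```text
clock: 25.53
position: [0.5112, -0.2025, 0.0587]
tool_rot: [-3.14, -0.004, -0.076]
force: [-0.4, -0.7, -1.9]
grip_width: 0.0213
finger_force: 43.0
```

>>> apply_moves:
  linear:
    - [0, 0, 0.04]
    - [0, 0, 0.08]
    - [0, 0, 0.12]
    - [0, 0, 0.16]
    - [0, 0, 0.19]
  delta_rot:
    - [0, -0.001, 0]
    - [0, -0.001, 0]
    - [0, -0.001, 0]
    - [0, -0.001, 0]
    - [0, -0.001, 0]

```text
clock: 25.95
position: [0.5115, -0.2025, 0.0406]
tool_rot: [-3.14, -0.002, -0.076]
force: [-0.1, -0.1, -0.8]
grip_width: 0.0213
finger_force: 43.0
```

>>> apply_moves:
  linear:
    - [0, 0, 0.005]
    - [0, 0, 0.01]
    - [0, 0, 0.015]
    - [0, 0, 0.02]
    - [0, 0, 0.02]
  delta_rot:
    - [0, 0, 0]
    - [0, 0, 0]
    - [0, 0, 0]
    - [0, 0, 0]
    - [0, 0, 0]

```text
clock: 26.37
position: [0.5114, -0.2025, 0.0389]
tool_rot: [-3.14, -0.002, -0.076]
force: [-0.3, -0.0, -1.1]
grip_width: 0.0217
finger_force: 43.0
```

>>> apply_moves:
  linear:
    - [0, 0, 0.003]
    - [0, 0, 0.006]
    - [0, 0, 0.009]
    - [0, 0, 0.012]
    - [0, 0, 0.012]
  delta_rot:
    - [0, 0, 0]
    - [0, 0, 0]
    - [0, 0, 0]
    - [0, 0, 0]
    - [0, 0, 0]

```text
clock: 26.78
position: [0.5115, -0.2025, 0.0379]
tool_rot: [-3.14, -0.002, -0.076]
force: [-1.4, 0.5, 3.3]
grip_width: 0.0212
finger_force: 43.8
```

>>> apply_moves:
  linear:
    - [0, 0, 0]
    - [0, 0, 0]
    - [0, 0, 0]
    - [0, 0, 0]
    - [0, 0, 0]
  delta_rot:
    - [0, 0, 0]
    - [0, 0, 0]
    - [0, 0, 0]
    - [0, 0, 0]
    - [0, 0, 0]
  gripper: -0.05

```text
clock: 27.2
position: [0.5113, -0.2025, 0.0376]
tool_rot: [-3.14, -0.002, -0.076]
force: [-0.6, 0.2, 0.6]
grip_width: 0.0405
finger_force: 0.0
```

>>> apply_moves:
  linear:
    - [0, 0, -0.1]
    - [0, 0, -0.3]
    - [0, 0, -0.5]
    - [0, 0, -0.7]
    - [0, 0, -0.9]
  delta_rot:
    - [0, 0, 0]
    - [0, 0, 0]
    - [0, 0, 0]
    - [0, 0, 0]
    - [0, 0, 0]

```text
clock: 27.62
position: [0.511, -0.2027, 0.1293]
tool_rot: [-3.14, -0.002, -0.077]
force: [0.4, -0.5, -0.6]
grip_width: 0.0406
finger_force: 0.0
```

>>> apply_moves:
  linear:
    - [0, 0, -0.2]
    - [0, 0, -0.4]
    - [0, 0, -0.6]
    - [0, 0, -0.8]
    - [0, 0, -1]
  delta_rot:
    - [0, 0, 0]
    - [0, 0, 0]
    - [0, 0, 0]
    - [0, 0, 0]
    - [0, 0, 0]

```text
clock: 28.03
position: [0.5107, -0.2027, 0.2295]
tool_rot: [-3.14, -0.002, -0.077]
force: [-0.5, -0.3, 0.3]
grip_width: 0.0401
finger_force: 0.0
```

Run:
```python
from h import *
st=monitor.observe(); print(st['clock'],st['position'],st['force'])
p,d,K,M=grab('wrist','w13');P=cloud(d,K,M)
a=np.radians(-4.24);X=np.array([np.cos(a),np.sin(a)]);Y=np.array([-X[1],X[0]]);h0=np.array([.5115,-.2005])
x=(P[...,:2]-h0)@X; y=(P[...,:2]-h0)@Y
m=(abs(P[...,2]-.071)<.004)&(abs(x)<.034)&(abs(y)<.03)&(d>0); print('timer top',m.sum(),np.percentile(x[m],[1,99]),np.percentile(y[m],[1,99]),np.median(P[m][:,2]))
A=np.c_[P[m][:,:2],np.ones(m.sum())]; print('slope',np.linalg.lstsq(A,P[m][:,2],rcond=None)[0][:2])
for lo,hi in((-.06,-.03),(.03,.06)):
    m=(abs(P[...,2]-.078)<.006)&(abs(y)<.035)&(x>lo)&(x<hi); print('wall x',m.sum(),np.percentile(x[m],[3,50,97]).round(4))
m=(abs(P[...,2]-.091)<.003)&(abs(y)<.04)&(x<.1)&(x>.02); print('cab front edge',m.sum(),np.percentile(x[m],[1,5]))
m=(abs(P[...,2]-.058)<.006)&(abs(y)<.02)&(x<-.07)&(x>-.13); print('bar',m.sum(),np.median(x[m]) if m.sum() else '')
```

```text
28.0333 [ 0.51066688 -0.2027394   0.22947255] [-0.47049205 -0.2788672   0.27722064]
timer top 1218 [-0.02638681  0.02800927] [-0.01202955  0.00935284] 0.06940260982444299
slope [-0.0036013  -0.00016204]
wall x 622 [-0.0434 -0.0391 -0.0375]
wall x 374 [0.0363 0.0383 0.0402]
cab front edge 5736 [0.05148293 0.05396823]
bar 257 -0.09025075321910649
```

View pics/w13.png

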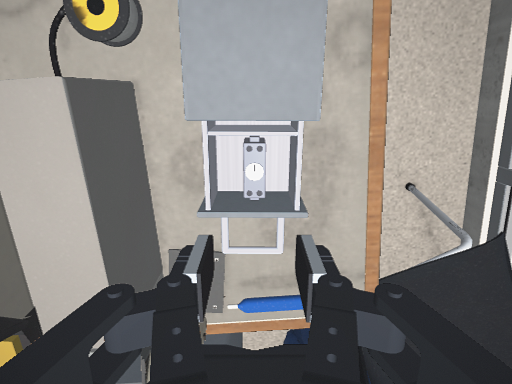

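The timer stands upright in the bay (dial at (254,172), top level at 0.070 m). It is free of the fingers, and the drawer walls sit where they did right after the pull.

```bash
python3 -c "
from h import *
print(workorder.job_done())"
```

```text
the job is handed in; nothing more can be done
None
```

I handed the job in at about 28 s of robot time, with the timer upright on the floor of the drawer's front bay, the drawer pulled out to its stop, and the fingers clear; both lever modules were on the rail when I last saw them, just after the timer was lifted off, and no verdict came back.

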